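Fit the draining plate and hold a fried bun over it in the tongs

ROBOT

A 7-joint arm with a two-finger parallel gripper is mounted at the origin on the work surface. World frame = base frame: x ahead of the robot, y to its left, z up, the work surface at z = 0. Lengths are in mm, angles in rad, forces in N, time in s.
With the tool pointing down it reaches from about 425 to 825 mm from the base axis. Payload 3.6 kg.
Tool frame: the origin (TCP) lies at the very end of the fingers, on their centre line; the grasp point (between the pads) lies 19 mm behind it; z points along the fingers, y is the direction in which the jaws open and shut (so a half turn about z gives the same grasp; the last joint's range is limited). The gripper opens to 93 mm and grips with 3 to 60 N. Pads are 15 mm wide; open, the fingers measure 128 mm over their backs; the gripper's body (75 mm by 188 mm) begins 65 mm behind the grasp point.
Start: joints at [-1.228, 0.615, -0.013, 1.423, 0.008, 1.103, -0.04], TCP at [234.287, 606.276, 218.64] pointing down, gripper open.
Joint ranges: [-3.12, 3.12], [-0.3, 2.06], [-1.34, 1.32], [0.26, 2.42], [-1.36, 4.5], [0.01, 1.98], [-2.84, 2.84]. Speed limits (rad/s): [2.79, 2.79, 3.14, 3.14, 3.14, 3.14, 3.14].

INTERFACE

Orientations are given as a unit quaternion [x, y, z, w].
In Python, from bench import ctrl gives the robot as it stands.
- The arm moves only by the tool carry_out, never from a script. Its argument "increments" is a list of rows, each a list of 5 numbers: the closure in counts, from 0 (fully open) to 255 (shut), then the shift along the tool's x, y, z in mm, then the turn about the tool's z in degrees. A call has 1 to 5 rows; each row is the pose to reach, as a shift and turn from the pose commanded when the call began, along the tool's axes at that moment; what a row does not reach only later rows make up. A row lasts 1/12 s, in which the tool goes at most 41.7 mm and 7.16 degrees, less where a joint would pass 70% of its speed; a pose out of reach is approached as far as the arm can. A call with a gripper value outside its range is refused whole. The fingers move at their own pace and stop on an object; "force" is the grip in N (left out, the last holds). Time passes only in rows, so rows that repeat a pose let the fingers close. It gives the time, the measured TCP pose, the force and the opening at its end, in the units of the state.
- ctrl.read_state(): the state, without advancing time (a new reading comes with each control period).
- ctrl.read_camera(name): name is "side" or "top" or "wrist"; returns a dict with "img" (384x512x3 uint8, red, green, blue), "intrinsics" (3x3 intrinsics, pixels), "R" (3x3) and "t" (3): a world point X has camera coordinates R X + t. Camera axes: x right, y down, z forward; pixel columns grow to the right and rows downward; lengths in mm; the calibration is good to about 2 mm. A picture is of the moment at which its call begins. There is no depth.
- ctrl.sign_off(): hands the job in, once; it reports no verdict.
Trained networks look in a picture, given as the dict that the camera call returned (one of the last four; its "shot" number tells which), for a name from the list of things; names that differ only in an ending like _2 or _b are one class to them, and where a whole thing is asked for, a point or a joint stands for the part that bears it (a point fixed in the world has none). Each returns a list of dicts, best first, with "confidence" (0 to 1); they miss things now and then, are a little off and sometimes report something else, mostly with a low value. They report only what shows in the picture. A call takes as long as a camera call. They do not tell look-alikes from the thing itself.
- ctrl.search_frame(picture, target): "rect" ([left, top, width, height] in pixels, round what is visible of it).
The state is a dict: "time": time; "joints": joint angles; "qvel": joint speeds; "joint_efforts": joint torques, N m; "position": TCP position; "ee_rot": TCP orientation; "wrist_force": force on the tool from outside, world axes, zero at the start; "wrist_torque": the same for the moment, N m; "gripper_width": finger opening in mm.
Only numpy, scipy, OpenCV 4.12 (cv2) and the standard library are available. Lean on these libraries where they do the work, as an engineer would, in place of code of your own. Each camera call takes 0.05 s, during which the arm holds its last target.

TASK

Pick the aluminium draining plate up by its handle and lower it over the two pins of the white stand until it rests flush, and let go of it. Then take the kitchen tongs, close them on the round fried bun on the griddle (do not touch the bun with the robot's fingers), lift it and hold it still to drain above the middle of the draining plate, a good 5 cm clear of the top of the plate's handle. Finish while holding it there in the tongs, and leave everything else on the counter and the griddle where it is.

Things in the scene. Friction and masses are not known exactly. Their poses are not given: they have to be found in the camera images.
- plate_handle (a point): Centre of the draining plate's handle, 27 mm above the plate's underside; x along the plate. The handle is an upright aluminium lug in the plate's middle, 44 long (x) x 12 thick (y), rising 38 mm from the plate's top face. Starts with x within 0.35 rad of the world x axis, left or right of the robot. Half a turn makes no difference.
- stand_top (a point): Centre of the top face of the white stand, fixed, a block 150 (x) x 96 (y) x 20 mm high. Two steel pins, 10 mm diameter, rise 20 mm from this face on its x axis, 55 mm either side of this point; the top 7 mm taper. A seated plate lies flat here, its handle centre 27 mm above this point, its x along the stand's x (either way round).
- tongs_grip (a point): Middle and balance point of the tongs, 13 mm above their underside. x points to the jaws, within 0.3 rad of world x at first. Here are two black thumb pads, 36 mm long, 26 mm high, to grip from above across y: 51 mm over their outsides when open. Squeezed to 46 mm the tongs can be carried with open jaws; at 36 mm the jaws meet the bun. Axes fixed to the left arm.
- tongs_arm (a joint): Angle by which the tongs are closed: 0 rad open, about 0.15 closed on the bun, 0.27 the stop. A spring opens them: squeezing the pads takes about 6 N at first, 9 N at the bun's width; about half of any further squeeze reaches the jaws.
- tongs: Loose kitchen tongs (0.13 kg) lying on their side: two steel arms that close sideways. Origin 13 mm under tongs_grip. Rear pivot 100 mm behind it, jaw ends 103 mm ahead, jaw middle 83 mm ahead. Flat jaws 40 mm long, 26 mm high; inside gap 67 mm open, 58 mm with the pads at 46 mm, 40 mm with the pads at 36 mm.
- bun_mid (a point): Centre of the small round fried bun (loose, rigid, 45 g), golden brown, 40 mm across, 30 mm tall with flat underside, standing on the griddle; this point is 15 mm above its underside.
- bun: The bun as a whole; origin under its centre.
- drain_plate: The loose aluminium draining plate (0.3 kg), 140 (x) x 90 (y) x 8 mm thick, flat on the counter at first; origin at the centre of its underside. Two through holes of about 14 mm diameter on its x axis, 55 mm either side of the middle.
- griddle: Round flat aluminium griddle without rim, 240 mm across, 14 mm thick, fixed to the counter. Origin at the centre of its underside.
- stick: Bystander: fried cheese stick, a bar 60 x 18 x 18 mm lying on the griddle beside the bun. Origin under its centre, x along its length.
- tumbler: Bystander: glass tumbler, 72 mm across, 105 mm tall, at the far side. Origin under its centre.
- ramekin: Bystander: small white ceramic ramekin, 64 mm across, 32 mm tall, beyond the griddle on the right. Origin under its centre.
- spatula: Bystander: steel spatula lying flat at the far side. Origin under its middle.
Things that resemble listed ones, but are neither listed nor needed, are in the scene too. What is shaped like the part that bears stand_top but blue is not meant.

How it is judged (in metres and radians):
On the way, in this order (a step that is already met when the one before it is completed fails the run):
1. the draining plate rests flush on the stand over both pins and is let go (horizontal distance between plate_handle and stand_top below 0.006 m and z of plate_handle in the frame of stand_top between 0.022 and 0.03 m and angle between the x axis of plate_handle and the x axis of stand_top, either way round below 0.08 rad and angle between plate_handle's own z axis and vertical below 0.04 rad and contact force between the fingers and drain_plate below 0.1 N and linear speed of drain_plate below 0.02 m/s), for 0.2 s.
2. the bun is lifted clear of the griddle in the tongs (contact force between tongs and bun above 0.5 N and value of joint tongs_arm between 0.09 and 0.21 rad and distance between bun_mid and tongs_grip between 0.055 and 0.115 m and contact force between the fingers and tongs above 1 N and contact force between the fingers and bun below 0.1 N and height (world z) of bun_mid above 0.049 m), for 0.2 s.
At the end, for the whole second after the job is handed in: Plate flush on the stand (6 mm sideways, 3 mm height, 0.08 rad), untouched; bun gripped between the tongs' jaws (arm angle 0.09 to 0.21), tongs in the fingers, bun not touched by them; bun within 40 mm of the plate's middle from above, underside 30 mm or more above the handle's top, still (horizontal distance between plate_handle and stand_top below 0.006 m and z of plate_handle in the frame of stand_top between 0.022 and 0.03 m and angle between the x axis of plate_handle and the x axis of stand_top, either way round below 0.08 rad and angle between plate_handle's own z axis and vertical below 0.04 rad and contact force between tongs and bun above 0.5 N and value of joint tongs_arm between 0.09 and 0.21 rad and distance between bun_mid and tongs_grip between 0.055 and 0.115 m and contact force between the fingers and tongs above 1 N and contact force between the fingers and bun below 0.1 N and horizontal distance between bun_mid and plate_handle below 0.04 m and height (world z) of bun_mid above 0.111 m and linear speed of bun below 0.03 m/s and contact force between each of bun, tongs, the arm and drain_plate below 0.05 N); the arm keeps its last pose, push and grip.
It fails at once if the robot's fingers touch the bun (contact force between the fingers and bun above 0.5 N).
It fails at once if the cheese stick on the griddle is moved by more than 30 mm (distance of stick from where it was at the start of the episode above 0.03 m).
It fails at once if a bystander on the counter is moved by more than 30 mm (distance of any of tumbler, ramekin, spatula from where it was at the start of the episode above 0.03 m).
It also fails if it takes over 64 s, if anything falls off the work surface, if the arm or the gripper's body presses on something with over 40 N, if the wrist force passes 120 N, or if a joint passes its speed limit or range.

## Working session

There is one attempt and no reset: what is moved stays moved. The work goes in short steps, Python scripts to look and compute and a tool call to move; the robot and the scene stay as the last step left them, time stands still between calls to the robot, and variables do not carry over. Pictures are saved under pics/ and viewed, and the job is handed in when it is done.

Besides the shell and the picture viewer there is one more tool, called by a JSON object that holds its "method" and its "body". carry_out: Moves the arm, as the interface text tells. Its arguments: {"type":"object","properties":{"increments":{"type":"array","items":{"type":"array","items":{"type":"number"}}},"force":{"type":"number"}},"required":["increments"]}

```bash
ls; mkdir -p pics; cat > h.py <<'E'
import numpy as np, cv2
from bench import ctrl
def shot(name,fn):
    p=ctrl.read_camera(name); cv2.imwrite('pics/'+fn,cv2.cvtColor(p['img'],cv2.COLOR_RGB2BGR)); return p
def ray(p,u,v,z):
    K=np.array(p['intrinsics']);R=np.array(p['R']);t=np.array(p['t'])
    d=R.T@np.linalg.inv(K)@np.array([u,v,1.]);c=-R.T@t
    return c+d*(z-c[2])/d[2]
def proj(p,X):
    K=np.array(p['intrinsics']);R=np.array(p['R']);t=np.array(p['t'])
    x=K@(R@np.array(X,float)+t);return x[:2]/x[2]
E
python3 - <<'E'
from h import *
import pickle
for n in('top','side','wrist'):
    p=shot(n,n+'0.png'); pickle.dump(p,open(n+'0.pkl','wb'))
    print(n,-np.array(p['R']).T@p['t'])
    for t in('drain_plate','plate_handle','stand_top','tongs','tongs_grip','bun','stick','griddle','tumbler','ramekin','spatula'):
        try:
            r=ctrl.search_frame(p,t);print(t,[(np.round(q['rect']).tolist(),round(q['confidence'],2)) for q in r[:3]])
        except Exception as e: print(t,e)
s=ctrl.read_state();print(s)
E
```

```text
pics
top [4.45625528e+02 1.30037149e-01 1.25201264e+03]
drain_plate [([347.0, 184.0, 40.0, 46.0], 0.85), ([266.0, 174.0, 12.0, 12.0], 0.18)]
plate_handle [([346.0, 184.0, 39.0, 45.0], 0.92)]
stand_top [([135.0, 258.0, 34.0, 46.0], 0.86), ([182.0, 221.0, 46.0, 53.0], 0.83)]
tongs [([128.0, 161.0, 29.0, 69.0], 0.57)]
tongs_grip [([132.0, 166.0, 22.0, 64.0], 0.75)]
bun []
stick [([298.0, 192.0, 3.0, 16.0], 0.51), ([252.0, 151.0, 71.0, 76.0], 0.39)]
griddle [([249.0, 152.0, 75.0, 74.0], 0.64)]
tumbler [([201.0, 109.0, 22.0, 24.0], 0.89)]
ramekin [([324.0, 123.0, 20.0, 19.0], 0.75)]
spatula [([250.0, 102.0, 85.0, 17.0], 0.91), ([264.0, 174.0, 15.0, 10.0], 0.25)]
side [ 433.21914467 -746.52714789  720.34749704]
drain_plate [([210.0, 310.0, 77.0, 65.0], 0.76)]
plate_handle [([209.0, 313.0, 78.0, 60.0], 0.65), ([267.0, 207.0, 16.0, 17.0], 0.6)]
stand_top [([164.0, 156.0, 60.0, 33.0], 0.93), ([132.0, 127.0, 48.0, 23.0], 0.79), ([238.0, 148.0, 57.0, 36.0], 0.73)]
tongs [([210.0, 120.0, 63.0, 19.0], 0.84)]
tongs_grip [([213.0, 119.0, 62.0, 17.0], 0.81)]
bun [([268.0, 206.0, 15.0, 16.0], 0.67)]

[... 614 characters left out ...]
1.8, 'joints': array([-1.22847842,  0.61491208, -0.01260221,  1.42338327,  0.0080957 ,
        1.10339374, -0.04039457]), 'qvel': array([-0.00028221, -0.00043141, -0.00072042,  0.00063069,  0.00018936,
       -0.00073348, -0.00071665]), 'joint_efforts': array([ 1.25710294e-04, -4.58824003e+01,  2.09091031e-01, -1.66028470e+01,
       -6.11082162e-02,  1.32925389e-02,  2.83668265e-05]), 'position': array([234.30146056, 606.28136042, 218.63791974]), 'ee_rot': array([ 1.83342207e-01,  9.83049151e-01, -1.95387020e-05, -2.44234182e-05]), 'wrist_force': array([ 0.49034946, -0.75800387, -0.477096  ]), 'wrist_torque': array([ 0.02697072, -0.04815629,  0.04696549]), 'gripper_width': 93.1995727343846}
```

View pics/top0.png

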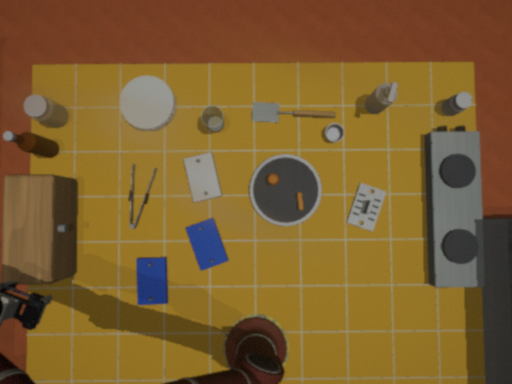

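View pics/side0.png

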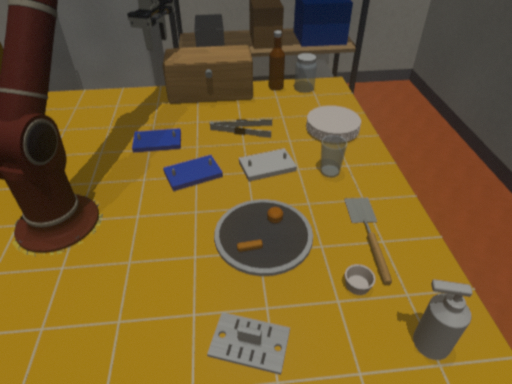

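View pics/wrist0.png

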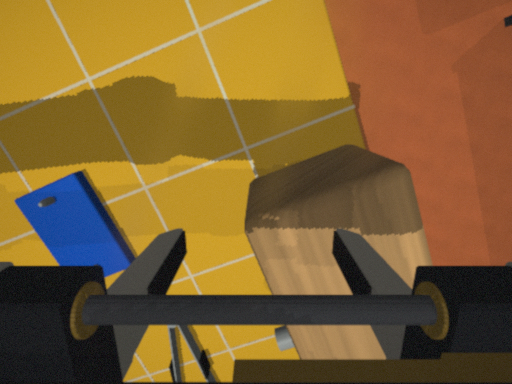

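```bash
python3 - <<'E'
from h import *
import pickle
p=pickle.load(open('top0.pkl','rb'));im=cv2.imread('pics/top0.png')
def c(x,y,w,h,s):return cv2.resize(im[y:y+h,x:x+w],None,fx=s,fy=s,interpolation=cv2.INTER_CUBIC)
a=c(335,175,60,62,6);b=c(172,143,60,62,6);d=c(110,155,60,80,6);e=c(245,148,80,80,5)
def pad(i,h,w):
    o=np.zeros((h,w,3),np.uint8);o[:i.shape[0],:i.shape[1]]=i[:h,:w];return o
cv2.imwrite('pics/c0.png',cv2.hconcat([pad(a,380,360),pad(b,380,360)]))
cv2.imwrite('pics/c1.png',cv2.hconcat([pad(d,480,360),pad(e,480,400)]))
E
```

```text
(no output)
```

View pics/c0.png

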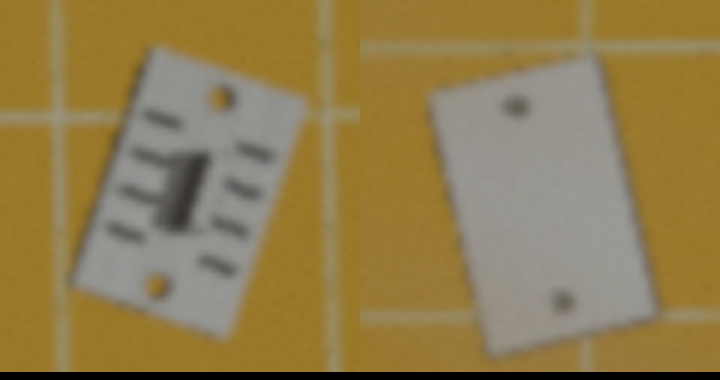

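View pics/c1.png

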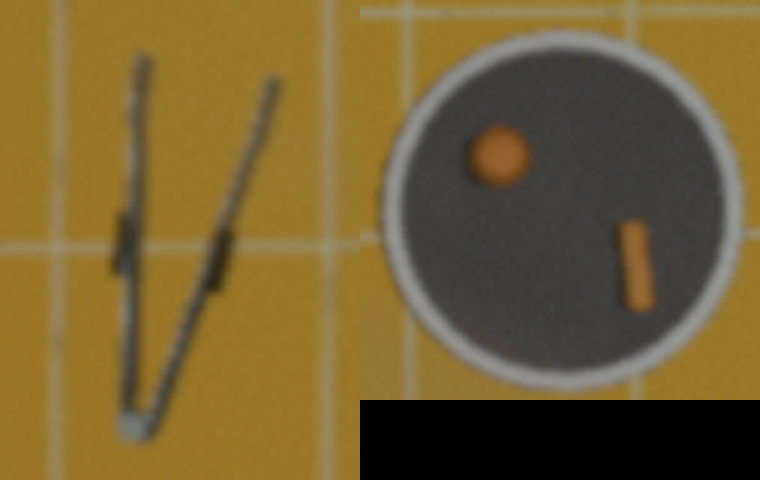

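```bash
python3 - <<'E'
from h import *
import pickle
p=pickle.load(open('top0.pkl','rb'));q=pickle.load(open('side0.pkl','rb'))
def L(n,u,v,z):
    X=ray(p,u,v,z);print(n,X.round(1),'side px',proj(q,X).round(1));return X
a=L('hole1',371.2,191.2,8);b=L('hole2',361.0,222.4,8);d=a-b;print((a+b)/2,np.degrees(np.arctan2(d[1],d[0])),np.linalg.norm(d[:2]))
a=L('pin1',198,160.5,40);b=L('pin2',205.8,193,40);d=a-b;print((a+b)/2,np.degrees(np.arctan2(d[1],d[0])),np.linalg.norm(d[:2]))
# stand corners top
c=[(243.2-172-0,0)]
f=lambda x,y,x0,y0,s:(x0+(x+.5)/s-.5,y0+(y+.5)/s-.5)
cs=[f(x-360,y,172,143,6) for x,y in((430,95),(597,55),(658,315),(490,355))]
C=np.array([L('sc',*k,20) for k in cs]);print(C.mean(0),np.degrees(np.arctan2(*((C[0]+C[1]-C[2]-C[3])[1::-1]))))
cs=[f(x,y,335,175,6) for x,y in((150,47),(307,100),(228,338),(72,285))]
C=np.array([L('pc',*k,8) for k in cs]);print(C.mean(0),np.degrees(np.arctan2(*((C[0]+C[1]-C[2]-C[3])[1::-1]))))
for n,x,y in(('jl',140,58),('jr',275,80),('pl',122,243),('pr',219,261),('piv',135,428)): L(n,*f(x,y,110,155,6),26)
L('bun',*f(499-360,156,245,148,5),40)
L('st1',*f(632-360,222,245,148,5),32);L('st2',*f(640-360,310,245,148,5),32)
L('grid',*f(563-360,210,245,148,5),14)
E
```

```text
hole1 [ 509.5 -387.8    8. ] side px [277.1 345.2]
hole2 [ 406.5 -351.7    8. ] side px [221.7 332.7]
[ 458.02595324 -369.70695927    8.        ] -19.320206530811767 109.09844873963854
pin1 [612.  181.6  40. ] side px [283.7 151.9]
pin2 [506.4 156.6  40. ] side px [248.9 159.3]
[559.19580419 169.10278792  40.        ] 13.335605705257594 108.53706290293317
sc [622.  233.2  20. ] side px [284.  147.2]
sc [643.4 141.5  20. ] side px [296.3 164.8]
sc [500.1 108.5  20. ] side px [248.4 175.2]
sc [479.  200.3  20. ] side px [238.6 156.5]
[561.1513194  170.87135234  20.        ] 12.939444920241218
pc [ 539.  -349.8    8. ] side px [289.1 325.3]
pc [ 508.9 -436.1    8. ] side px [280.7 371.1]
pc [ 378.2 -389.3    8. ] side px [207.3 353.1]
pc [ 408. -304.    8.] side px [221.6 310.7]
[ 458.53641557 -369.80417006    8.        ] -19.46935388439636
jl [603.3 396.6  26. ] side px [271.  118.4]
jr [590.6 323.   26. ] side px [270.1 130.4]
pl [502.3 405.7  26. ] side px [241.1 118.7]
pr [492.1 353.   26. ] side px [239.2 127.2]
piv [402.  397.9  26. ] side px [211.5 121.6]
bun [550.6 -58.8  40. ] side px [274.6 210.1]
st1 [ 507.6 -145.2   32. ] side px [261.3 239.9]
st2 [ 450.4 -149.6   32. ] side px [236.8 243.4]
grid [ 516.8 -101.9   14. ] side px [263.  231.1]
```

{"method": "carry_out", "body": {"increments": [[0,-39,-14.6,0,0],[0,-78,-29.2,0,0],[0,-117,-43.8,0,0],[0,-156,-58.4,0,0],[0,-195,-73,0,0]], "force": 30}}

```text
time: 2.22
position: [391.1, 466.5, 218.9]
ee_rot: [0.183, 0.983, 0.0, 0.0]
wrist_force: [0.3, 0.5, 0.2]
gripper_width: 93.1
```

{"method": "carry_out", "body": {"increments": [[0,-36,-21,0,0],[0,-72,-42,0,0],[0,-108,-63,0,0],[0,-144,-84,0,0],[0,-180,-105,0,0]]}}

```text
time: 2.63
position: [521.0, 303.4, 218.9]
ee_rot: [0.183, 0.983, 0.0, 0.0]
wrist_force: [0.5, 0.8, -0.7]
gripper_width: 93.3
```

{"method": "carry_out", "body": {"increments": [[0,-22,-34,0,0],[0,-44,-68,0,0],[0,-65,-102,0,0],[0,-87,-136,0,0],[0,-109,-170,0,0]]}}

```text
time: 3.05
position: [560.5, 105.4, 218.9]
ee_rot: [0.183, 0.983, 0.0, 0.0]
wrist_force: [1.3, 0.2, -0.5]
gripper_width: 93.1
```

{"method": "carry_out", "body": {"increments": [[0,-11,-39,0,0],[0,-22,-78,0,0],[0,-33,-117,0,0],[0,-43,-156,0,0],[0,-54,-195,0,0]]}}

```text
time: 3.47
position: [539.9, -95.9, 219.0]
ee_rot: [0.183, 0.983, 0.0, 0.0]
wrist_force: [0.5, -0.8, -0.2]
gripper_width: 92.7
```

{"method": "carry_out", "body": {"increments": [[0,-3,-36,0,0],[0,-6,-72,0,0],[0,-9,-108,0,0],[0,-12,-144,0,0],[0,-14,-180,0,0]]}}

```text
time: 3.88
position: [488.1, -268.8, 218.9]
ee_rot: [0.183, 0.983, -0.0, 0.0]
wrist_force: [0.9, 0.2, 0.3]
gripper_width: 93.1
```

{"method": "carry_out", "body": {"increments": [[0,-2,-30,20,-0.6],[0,-4,-60,40,-1.2],[0,-6,-85,60,-1.8],[0,-8,-105,70,-1.8]]}}

```text
time: 4.22
position: [455.6, -369.9, 146.5]
ee_rot: [0.169, 0.986, 0.0, -0.002]
wrist_force: [-0.6, -0.5, -0.3]
gripper_width: 93.0
```

```bash
cat >> h.py <<'E'
from scipy.spatial.transform import Rotation as Rn
def go(x,y,z,yaw_y):
    "needed tool-frame shift and turn for target TCP, tool y at world yaw_y deg (mod 180)"
    s=ctrl.read_state();R=Rn.from_quat(s['ee_rot']).as_matrix()
    d=R.T@(np.array([x,y,z])-s['position'])
    cy=np.degrees(np.arctan2(R[1,1],R[0,1]))
    dy=(yaw_y-cy+90)%180-90
    print('pos',s['position'].round(1),'yaw_y',round(cy,2),'shift',d.round(1),'turn',round(-dy,2),'t',round(s['time'],2),'w',round(s['gripper_width'],1),'j',s['joints'].round(2),'F',s['wrist_force'].round(1))
E
python3 - <<'E'
from h import *
p=shot('wrist','w1.png')
import pickle;pickle.dump(p,open('w1.pkl','wb'))
print(proj(p,[458.3,-369.8,46]),proj(p,[509.7,-387.8,8]),proj(p,[406.5,-351.7,8]))
go(458.3,-369.8,14,70.6)
E
```

```text
[258.95276611 197.64755309] [259.07017004 233.11538651] [258.72794211 136.44870102]
pos [ 453.  -374.2  145.2] yaw_y 70.2 shift [ -4.2   6.5 131.2] turn -0.4 t 4.27 w 93.1 j [ 0.61  0.6   0.06  1.7  -0.04  0.85  1.91] F [-2.1 -3.  -0.8]
```

View pics/w1.png

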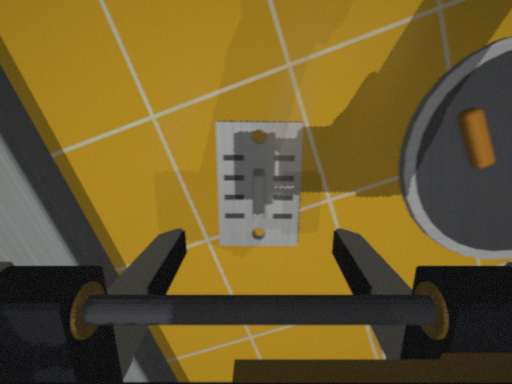

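{"method": "carry_out", "body": {"increments": [[0,-4.2,6.5,25,-0.4],[0,-4.2,6.5,55,-0.4],[0,-4.2,6.5,80,-0.4],[0,-4.2,6.5,80,-0.4]]}}

```text
time: 4.6
position: [461.7, -360.4, 64.2]
ee_rot: [0.164, 0.986, 0.002, -0.004]
wrist_force: [-0.6, 0.8, -0.3]
gripper_width: 92.9
```

```bash
python3 - <<'E'
from h import *
p=shot('wrist','w2.png')
print(proj(p,[458.3,-369.8,46]),proj(p,[509.7,-387.8,8]),proj(p,[406.5,-351.7,8]))
go(458.3,-369.8,14,70.6)
E
```

```text
[243.0949746  229.30294811] [245.7432455  269.85668693] [244.83048736 143.26136551]
pos [ 463.  -361.6   66.7] yaw_y 71.1 shift [ 1.5 -9.4 52.7] turn 0.5 t 4.65 w 92.9 j [ 0.6   0.7   0.04  1.76 -0.05  0.68  1.91] F [-0.2 -0.   0.2]
```

View pics/w2.png

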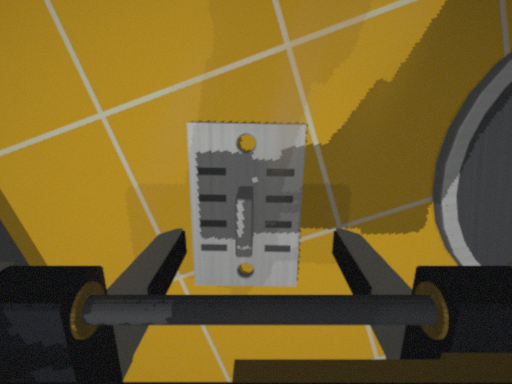

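{"method": "carry_out", "body": {"increments": [[0,0,0,0,0],[0,0,0,0,0],[0,0,0,0,0]]}}

```text
time: 4.9
position: [465.5, -364.0, 70.7]
ee_rot: [0.164, 0.986, -0.001, 0.002]
wrist_force: [0.1, 0.7, -1.0]
gripper_width: 92.9
```

```bash
python3 - <<'E'
from h import *
go(458.3,-369.8,14,70.6)
E
```

```text
pos [ 465.5 -364.    70.7] yaw_y 71.07 shift [ 5.1 -7.7 56.7] turn 0.47 t 4.9 w 92.9 j [ 0.6   0.7   0.04  1.76 -0.05  0.68  1.91] F [ 0.1  0.7 -1. ]
```

{"method": "carry_out", "body": {"increments": [[0,2,-3,10,0.2],[0,5,-7.7,22,0.5],[0,5,-7.7,22,0.5],[0,5,-7.7,22,0.5],[0,5,-7.7,22,0.5]]}}

```text
time: 5.32
position: [457.4, -369.0, 47.1]
ee_rot: [0.169, 0.986, -0.0, 0.0]
wrist_force: [0.1, -0.1, -0.3]
gripper_width: 93.0
```

{"method": "carry_out", "body": {"increments": [[0,0,0,0,0],[0,0,0,0,0]]}}

```text
time: 5.48
position: [457.6, -368.8, 47.2]
ee_rot: [0.169, 0.986, -0.0, 0.001]
wrist_force: [-0.1, 0.6, 0.2]
gripper_width: 93.1
```

```bash
python3 - <<'E'
from h import *
p=shot('wrist','w3.png')
print(proj(p,[458.3,-369.8,46]),proj(p,[509.7,-387.8,8]),proj(p,[406.5,-351.7,8]))
go(458.3,-369.8,14,70.6)
E
```

```text
[256.48354899 241.47688969] [257.11887498 281.2810411 ] [256.48085548 146.99819486]
pos [ 457.6 -368.8   47.2] yaw_y 70.6 shift [-1.  -0.7 33.2] turn -0.0 t 5.53 w 93.0 j [ 0.62  0.73  0.04  1.78 -0.05  0.63  1.92] F [0.1 0.6 0. ]
```

View pics/w3.png

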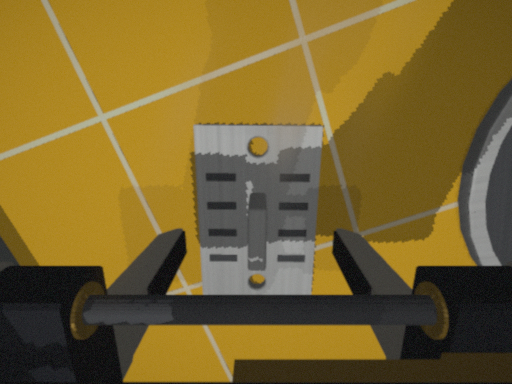

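{"method": "carry_out", "body": {"increments": [[0,-1,-0.7,16,0],[0,-1,-0.7,32,0],[0,-1,-0.7,32,0],[0,-1,-0.7,32,0],[120,-1,-0.7,32,0]]}}

```text
time: 5.95
position: [458.2, -370.1, 15.3]
ee_rot: [0.169, 0.986, -0.0, 0.0]
wrist_force: [0.2, -0.3, 1.2]
gripper_width: 89.9
```

{"method": "carry_out", "body": {"increments": [[255,0,0,0,0],[255,0,0,0,0],[255,0,0,0,0],[255,0,0,0,0],[255,0,0,0,0]]}}

```text
time: 6.37
position: [457.9, -369.9, 15.0]
ee_rot: [0.169, 0.986, -0.0, 0.0]
wrist_force: [0.2, 0.1, -1.1]
gripper_width: 57.4
```

{"method": "carry_out", "body": {"increments": [[255,0,0,0,0],[255,0,0,0,0],[255,0,0,0,0]]}}

```text
time: 6.62
position: [457.7, -369.8, 14.7]
ee_rot: [0.169, 0.986, -0.0, -0.0]
wrist_force: [-0.8, -0.5, 0.3]
gripper_width: 37.6
```

{"method": "carry_out", "body": {"increments": [[255,0,0,0,0],[255,0,0,0,0],[255,0,0,0,0],[255,0,0,0,0],[255,0,0,0,0]]}}

```text
time: 7.03
position: [457.7, -370.0, 14.7]
ee_rot: [0.169, 0.986, -0.0, -0.0]
wrist_force: [0.0, -0.5, -0.9]
gripper_width: 11.8
```

{"method": "carry_out", "body": {"increments": [[255,0,0,-5,0],[255,0,0,-20,0],[255,0,0,-40,0],[255,0,0,-60,0],[255,0,0,-80,0]]}}

```text
time: 7.45
position: [457.0, -369.1, 95.0]
ee_rot: [0.169, 0.986, 0.001, -0.001]
wrist_force: [-0.0, -0.2, -3.1]
gripper_width: 12.2
```

```bash
python3 - <<'E'
from h import *
p=shot('wrist','w4.png')
go(560,170,100,103.1)
E
```

```text
pos [ 459.2 -370.9   99.2] yaw_y 70.57 shift [ 84.9 543.7  -2.2] turn -32.53 t 7.5 w 11.7 j [ 0.61  0.66  0.05  1.74 -0.04  0.74  1.91] F [ 0.9 -1.  -1.3]
```

View pics/w4.png

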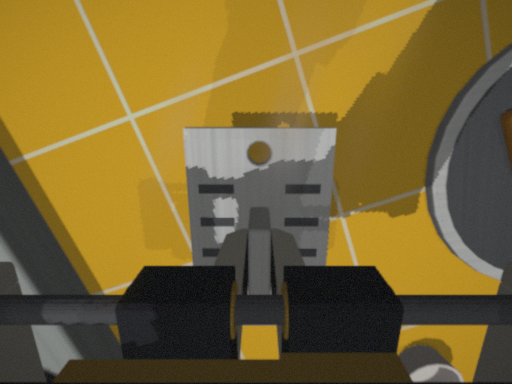

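{"method": "carry_out", "body": {"increments": [[255,4,25,-10,0],[255,10,60,-20,0],[255,16,100,-30,0],[255,22,140,-35,0],[255,28,180,-35,0]]}}

```text
time: 7.92
position: [491.5, -189.1, 130.2]
ee_rot: [0.169, 0.986, -0.0, 0.001]
wrist_force: [1.6, 0.2, -3.3]
gripper_width: 11.7
```

{"method": "carry_out", "body": {"increments": [[255,6,40,0,0],[255,12,80,0,0],[255,18,120,0,0],[255,24,160,0,0],[255,30,200,0,0]]}}

```text
time: 8.33
position: [528.7, 9.9, 129.0]
ee_rot: [0.169, 0.986, -0.0, -0.001]
wrist_force: [1.1, -0.2, -2.7]
gripper_width: 11.7
```

{"method": "carry_out", "body": {"increments": [[255,6,38,0,-6.5],[255,12,75,0,-13],[255,18,110,0,-19.5],[255,24,140,0,-26],[255,27,160,0,-32.5]]}}

```text
time: 8.75
position: [556.0, 172.9, 128.8]
ee_rot: [-0.119, 0.993, 0.001, -0.001]
wrist_force: [-0.2, 0.3, -2.8]
gripper_width: 11.6
```

{"method": "carry_out", "body": {"increments": [[255,0,0,0,0],[255,0,0,0,0],[255,0,0,0,0],[255,0,0,0,0]]}}

```text
time: 9.08
position: [556.9, 165.3, 129.1]
ee_rot: [-0.112, 0.994, -0.001, -0.001]
wrist_force: [0.3, 0.5, -4.2]
gripper_width: 11.8
```

```bash
python3 - <<'E'
from h import *
import pickle
p=shot('wrist','w5.png');pickle.dump(p,open('w5.pkl','wb'))
go(560,170,100,103.1)
q=shot('top','t5.png');pickle.dump(q,open('t5.pkl','wb'))
E
```

```text
pos [557.  165.5 129.3] yaw_y 102.88 shift [-3.9  3.8 29.3] turn -0.22 t 9.13 w 12.0 j [-0.29  0.61 -0.07  1.73  0.05  0.8   1.42] F [ 0.7 -0.3 -3.9]
```

View pics/w5.png

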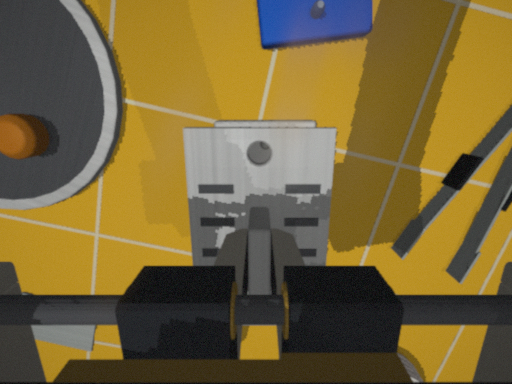

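```bash
python3 - <<'E'
from h import *
im=cv2.imread('pics/side0.png');cv2.imwrite('pics/c2.png',cv2.resize(im[140:190,230:305],None,fx=8,fy=8,interpolation=cv2.INTER_CUBIC))
im=cv2.imread('pics/w5.png');cv2.imwrite('pics/c3.png',cv2.resize(im[100:200,170:350],None,fx=4,fy=4,interpolation=cv2.INTER_CUBIC))
E
```

```text
(no output)
```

View pics/c2.png

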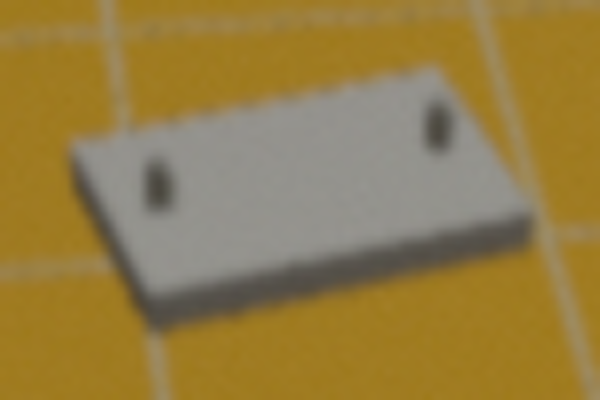

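View pics/c3.png

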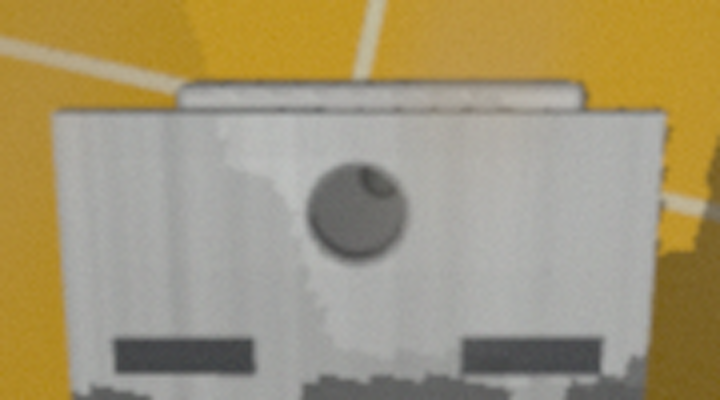

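View pics/t5.png

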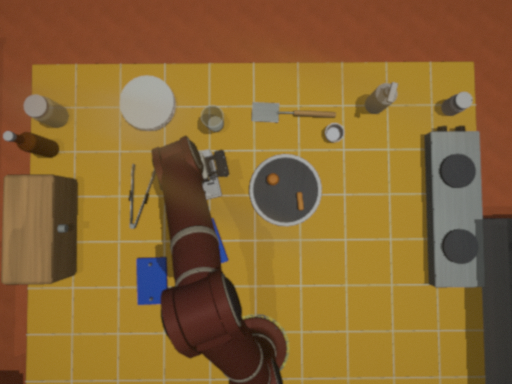

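```bash
cat >m.py <<'E'
from h import *
import pickle
p=pickle.load(open('w5.pkl','rb'))
R=Rn.from_quat([-.112,.994,-.001,-.001]).as_matrix();T=np.array([557,165.5,129.3])
h=ray(p,259.3,153.2,122.6);print('hole',h,R.T@(h-T))
a=ray(p,214.5,120.5,20);b=ray(p,316,121,20);print('stand end',a,b,(a+b)/2)
c,s=np.cos(np.radians(13.1)),np.sin(np.radians(13.1))
print('stand centre', (a+b)[:2]/2+75*np.array([c,s]), np.linalg.norm(a-b), np.degrees(np.arctan2((a-b)[1],(a-b)[0])))
print('pin spot',ray(p,264.3,145,40))
E
python3 m.py
```

```text
hole [503.93704988 153.91994336 122.6       ] [54.29440952  0.53014799  6.819122  ]
stand end [498.70310128 110.18911189  20.        ] [478.22767757 201.83296738  20.        ] [488.46538943 156.01103963  20.        ]
stand centre [561.51358697 173.00988769] 93.90335043790587 -77.40560031875374
pin spot [508.03873524 159.34963308  40.        ]
```

```bash
python3 - <<'E'
from h import *
go(559.8,170.6,65,103)
E
```

```text
pos [557.1 165.8 129.4] yaw_y 102.9 shift [-3.7  4.2 64.4] turn -0.1 t 9.18 w 11.9 j [-0.29  0.61 -0.07  1.73  0.05  0.8   1.42] F [-0.1 -0.2 -3.4]
```

{"method": "carry_out", "body": {"increments": [[255,-2,2,20,0],[255,-3.7,4.2,40,-0.1],[255,-3.7,4.2,55,-0.1],[255,-3.7,4.2,65,-0.1],[255,-3.7,4.2,65,-0.1]]}}

```text
time: 9.6
position: [558.3, 171.2, 62.5]
ee_rot: [-0.114, 0.993, -0.001, -0.002]
wrist_force: [-0.6, 0.6, -2.4]
gripper_width: 11.8
```

{"method": "carry_out", "body": {"increments": [[255,0,0,0,0],[255,0,0,0,0],[255,0,0,0,0]]}}

```text
time: 9.85
position: [560.8, 172.7, 65.9]
ee_rot: [-0.114, 0.993, 0.0, 0.001]
wrist_force: [-0.5, -0.4, -3.0]
gripper_width: 12.1
```

```bash
python3 - <<'E'
from h import *
import pickle
p=shot('wrist','w6.png');pickle.dump(p,open('w6.pkl','wb'))
im=cv2.imread('pics/w6.png');cv2.imwrite('pics/c6.png',cv2.resize(im[100:200,170:350],None,fx=4,fy=4,interpolation=cv2.INTER_CUBIC))
go(559.8,170.6,65,103)
p=shot('side','s6.png')
im=cv2.imread('pics/s6.png');cv2.imwrite('pics/c6s.png',cv2.resize(im[100:200,200:350],None,fx=5,fy=5,interpolation=cv2.INTER_CUBIC))
E
```

```text
pos [560.7 172.8  65.8] yaw_y 103.16 shift [ 1.4 -1.9  0.8] turn 0.16 t 9.9 w 11.9 j [-0.3   0.7  -0.06  1.77  0.06  0.67  1.4 ] F [ 0.2 -0.1 -3.1]
```

View pics/c6.png

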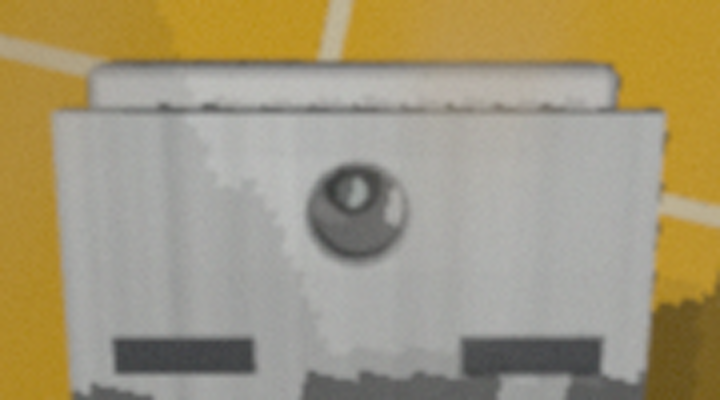

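View pics/c6s.png

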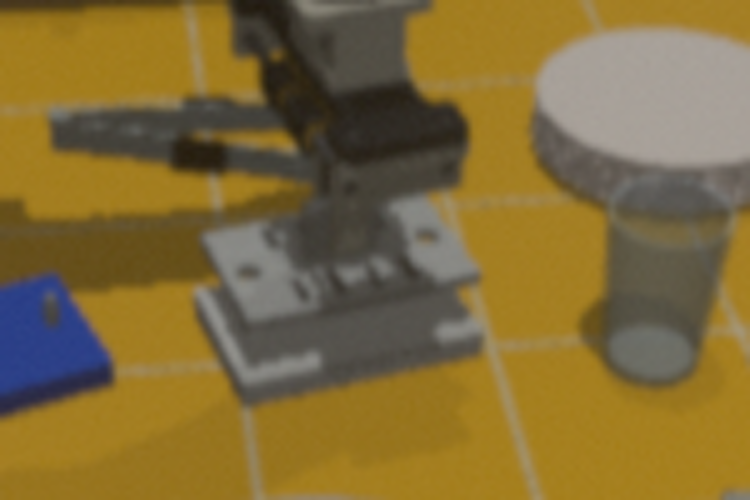

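```bash
python3 - <<'E'
from h import *
import pickle
p=pickle.load(open('w6.pkl','rb'))
R=Rn.from_quat([-.114,.993,0,.001]).as_matrix();T=np.array([560.7,172.8,65.8])
h=ray(p,258.9,152.8,59.1);k=ray(p,257.9,147.6,40)
print('hole',h,'pin',k,'move tool',R.T@(k-h))
a=ray(p,192.5,115.5,20);b=ray(p,323,115.5,20);c=(a+b)/2
print('stand end',a,b,np.degrees(np.arctan2((a-b)[1],(a-b)[0]))+90,c[:2]+75*np.array([.974,.225]))
print(R.T@(h-T))
E
```

```text
hole [507.80012145 160.82356695  59.1       ] pin [507.44690764 160.07027634  40.        ] move tool [ 0.55270329 -0.64928804 19.0990877 ]
stand end [498.58469413 110.45001212  20.        ] [477.59425719 200.37586099  20.        ] 13.138698407556205 [561.13947566 172.28793656]
[54.25090653  0.32486554  6.59209387]
```

{"method": "carry_out", "body": {"increments": [[255,0.5,-0.6,6,0],[255,0.5,-0.6,12,0],[255,0.5,-0.6,17,0],[255,0.5,-0.6,21,0],[255,0.5,-0.6,23,0]]}}

```text
time: 10.37
position: [558.9, 171.7, 40.5]
ee_rot: [-0.115, 0.993, -0.0, -0.001]
wrist_force: [-0.1, 0.7, -3.5]
gripper_width: 11.8
```

{"method": "carry_out", "body": {"increments": [[255,0,0,2,0],[255,0,0,5,0],[255,0,0,7,0],[255,0,0,7,0]]}}

```text
time: 10.7
position: [559.7, 172.0, 34.7]
ee_rot: [-0.115, 0.993, -0.0, 0.0]
wrist_force: [0.4, 0.4, -3.2]
gripper_width: 11.8
```

```bash
python3 - <<'E'
from h import *
p=shot('wrist','w7.png')
im=cv2.imread('pics/w7.png');cv2.imwrite('pics/c7.png',cv2.resize(im[100:200,170:350],None,fx=4,fy=4,interpolation=cv2.INTER_CUBIC))
go(559.8,170.6,34.7,103)
E
```

```text
pos [559.7 172.1  34.7] yaw_y 103.17 shift [ 0.2 -1.4  0. ] turn 0.17 t 10.75 w 11.5 j [-0.3   0.75 -0.06  1.79  0.07  0.61  1.4 ] F [ 0.8  0.2 -3.1]
```

View pics/c7.png

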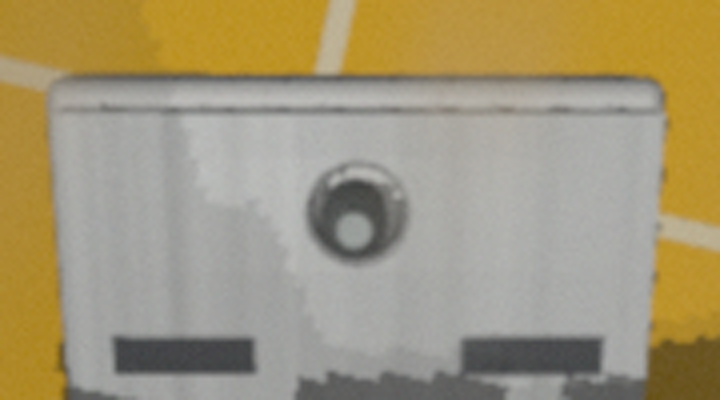

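{"method": "carry_out", "body": {"increments": [[255,0,0,0.6,0],[255,0,0,1,0],[120,0,0,1,0],[0,0,0,1,0],[0,0,0,1,0]]}}

```text
time: 11.17
position: [560.0, 172.1, 33.9]
ee_rot: [-0.115, 0.993, 0.0, 0.001]
wrist_force: [0.7, -0.2, 0.1]
gripper_width: 27.3
```

{"method": "carry_out", "body": {"increments": [[0,0,0,0,0],[0,0,0,0,0],[0,0,0,0,0],[0,0,0,0,0]]}}

```text
time: 11.5
position: [559.5, 172.0, 33.6]
ee_rot: [-0.115, 0.993, -0.0, -0.0]
wrist_force: [-0.1, 0.0, -0.0]
gripper_width: 53.9
```

{"method": "carry_out", "body": {"increments": [[0,0,0,-15,0],[0,0,0,-40,0],[0,0,0,-75,0],[0,0,0,-110,0],[0,0,0,-125,0]]}}

```text
time: 11.92
position: [561.8, 172.8, 163.3]
ee_rot: [-0.115, 0.993, 0.001, 0.004]
wrist_force: [0.2, -0.5, -0.7]
gripper_width: 87.2
```

{"method": "carry_out", "body": {"increments": [[0,0,0,0,0],[0,0,0,0,0]]}}

```text
time: 12.08
position: [559.8, 172.0, 159.3]
ee_rot: [-0.115, 0.993, 0.0, 0.001]
wrist_force: [-0.4, -0.8, -0.2]
gripper_width: 92.4
```

```bash
python3 - <<'E'
from h import *
import pickle
p=shot('wrist','w8.png');pickle.dump(p,open('w8.pkl','wb'))
go(497,379,150,79.5)
E
```

```text
pos [558.8 171.7 157.9] yaw_y 103.17 shift [ 12.9 215.9   7.9] turn 23.67 t 12.13 w 93.0 j [-0.29  0.58 -0.07  1.69  0.05  0.87  1.42] F [-0.7 -0.1 -0.9]
```

View pics/w8.png

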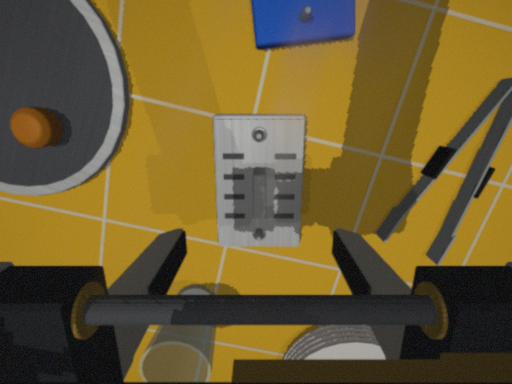

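{"method": "carry_out", "body": {"increments": [[0,3,40,0,5],[0,5,80,0,10],[0,8,120,0,15],[0,10,160,10,20],[0,12,200,20,24]]}}

```text
time: 12.55
position: [500.8, 365.1, 136.6]
ee_rot: [0.097, 0.995, -0.001, -0.001]
wrist_force: [0.6, 0.6, -1.1]
gripper_width: 92.7
```

{"method": "carry_out", "body": {"increments": [[0,0,0,0,0],[0,0,0,0,0],[0,0,0,0,0],[0,0,0,0,0]]}}

```text
time: 12.88
position: [502.9, 361.5, 137.6]
ee_rot: [0.096, 0.995, -0.001, -0.0]
wrist_force: [0.5, -0.2, -0.5]
gripper_width: 93.0
```

```bash
python3 - <<'E'
from h import *
import pickle
p=shot('wrist','w9.png');pickle.dump(p,open('w9.pkl','wb'))
go(497,379,80,79)
E
```

```text
pos [503.3 361.5 138.1] yaw_y 78.99 shift [ 9.5 16.1 58. ] turn -0.01 t 12.93 w 93.2 j [-0.69  0.65  0.05  1.61 -0.04  0.88  0.76] F [ 0.9 -0.7  0.7]
```

View pics/w9.png

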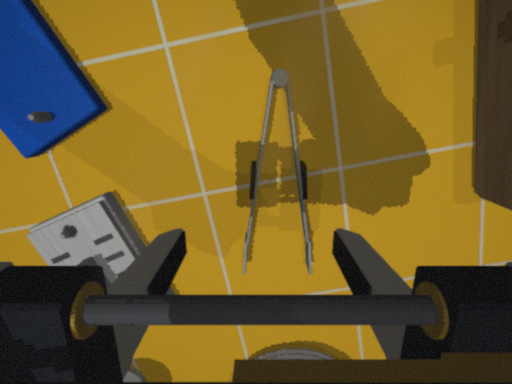

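```bash
python3 - <<'E'
from h import *
import pickle
p=pickle.load(open('w9.pkl','rb'))
r=lambda u,v,z=26:ray(p,u,v,z)
pl=r(303.5,180);pr=r(253,180.5);pv=r(280,77);j=(r(244,272)+r(310.5,272))/2
print(pl,pr,(pl+pr)/2,np.linalg.norm(pl-pr),pv,j,np.degrees(np.arctan2((j-pv)[1],(j-pv)[0])),np.linalg.norm(j-pv))
c=(pl+pr)/2;go(c[0],c[1],50,79)
im=cv2.imread('pics/w9.png');cv2.imwrite('pics/c9.png',cv2.resize(im[60:290,200:350],None,fx=2.6,fy=2.6,interpolation=cv2.INTER_CUBIC))
E
```

```text
[499.70972837 407.67062115  26.        ] [490.70358906 358.46267923  26.        ] [495.20665871 383.06665019  26.        ] 50.025314522524575 [401.82309641 400.91020849  26.        ] [596.89114916 364.26952665  26.        ] -10.638217399019664 198.4794316034474
pos [503.3 361.5 138.1] yaw_y 78.99 shift [12.  19.8 88. ] turn -0.01 t 12.93 w 93.2 j [-0.69  0.65  0.05  1.61 -0.04  0.88  0.76] F [ 0.9 -0.7  0.7]
```

View pics/c9.png

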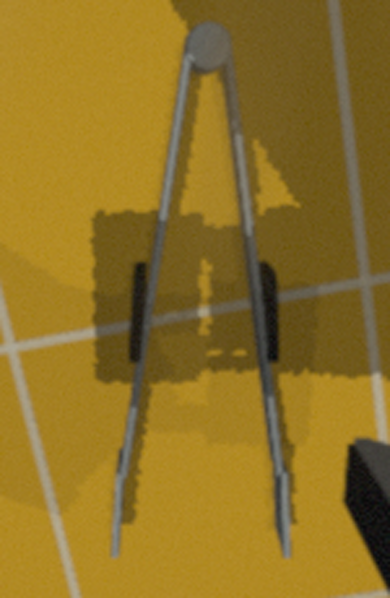

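{"method": "carry_out", "body": {"increments": [[0,3,5,20,0],[0,6,11,45,0],[0,9,17,70,0],[0,11,19.5,85,0],[0,11,19.5,85,0]]}}

```text
time: 13.35
position: [493.3, 382.8, 50.2]
ee_rot: [0.095, 0.995, -0.003, -0.003]
wrist_force: [0.3, 0.4, -0.1]
gripper_width: 92.9
```

{"method": "carry_out", "body": {"increments": [[0,0,0,0,0],[0,0,0,0,0],[0,0,0,0,0],[0,0,0,0,0]]}}

```text
time: 13.68
position: [496.4, 385.1, 55.2]
ee_rot: [0.095, 0.995, 0.001, 0.001]
wrist_force: [-0.2, 0.7, 0.5]
gripper_width: 93.3
```

```bash
python3 - <<'E'
from h import *
import pickle
p=shot('wrist','w10.png');pickle.dump(p,open('w10.pkl','wb'))
go(496.5,382.5,3,79.2)
E
```

```text
pos [496.1 385.2  55. ] yaw_y 79.13 shift [-0.8 -2.6 52. ] turn -0.07 t 13.73 w 92.7 j [-0.72  0.76  0.05  1.66 -0.05  0.72  0.73] F [ 1.  -0.1  0.5]
```

View pics/w10.png

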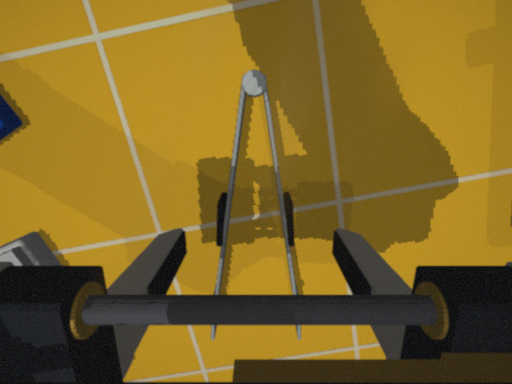

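```bash
python3 - <<'E'
from h import *
import pickle
p=pickle.load(open('w10.pkl','rb'))
for z in(20,26):
    r=lambda u,v:ray(p,u,v,z)
    pl=r(289,219);pr=r(222,219);pv=r(254,82);j=(r(213,338)+r(299,338))/2
    print(z,(pl+pr)/2,np.linalg.norm(pl-pr),pv,j,np.degrees(np.arctan2((j-pv)[1],(j-pv)[0])),np.linalg.norm(j-pv))
E
```

```text
20 [495.32733391 383.5782134   20.        ] 50.11450109973969 [401.26986543 401.03174883  20.        ] [603.14881706 362.86882953  20.        ] -10.704794166250641 205.45442200771706
26 [492.98510798 384.09038282  26.        ] 48.61604339942297 [401.74002184 401.02204566  26.        ] [597.58265539 364.00022362  26.        ] -10.704794166250636 199.31119491843882
```

{"method": "carry_out", "body": {"increments": [[0,-1.3,-2,14,-0.2],[0,-1.3,-2,28,-0.2],[0,-1.3,-2,40,-0.2],[0,-1.3,-2,48,-0.2],[0,-1.3,-2,50,-0.2]]}}

```text
time: 14.15
position: [495.2, 382.5, 2.2]
ee_rot: [0.093, 0.996, -0.001, -0.001]
wrist_force: [-0.5, 0.3, -1.0]
gripper_width: 93.3
```

{"method": "carry_out", "body": {"increments": [[0,0,0,0,0],[0,0,0,0,0],[60,0,0,0,0]], "force": 20}}

```text
time: 14.4
position: [496.5, 383.4, 4.4]
ee_rot: [0.093, 0.996, 0.001, 0.001]
wrist_force: [0.4, 0.0, -0.8]
gripper_width: 89.8
```

```bash
python3 - <<'E'
from h import *
p=shot('wrist','w11.png')
go(497,383,3,79.3)
E
```

```text
pos [496.5 383.4   4.4] yaw_y 79.37 shift [-0.6 -0.3  1.4] turn 0.07 t 14.45 w 86.4 j [-0.72  0.84  0.04  1.68 -0.05  0.62  0.74] F [-0.1  0.4 -0.6]
```

View pics/w11.png

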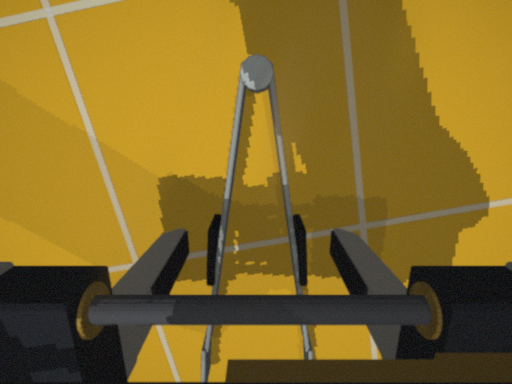

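{"method": "carry_out", "body": {"increments": [[100,0,0,1,0],[129,0,0,1,0],[129,0,0,1,0],[129,0,0,1,0],[129,0,0,1,0]]}}

```text
time: 14.87
position: [496.1, 382.8, 2.7]
ee_rot: [0.093, 0.996, -0.0, 0.0]
wrist_force: [-1.3, -0.3, 0.8]
gripper_width: 53.7
```

{"method": "carry_out", "body": {"increments": [[129,0,0,0,0],[129,0,0,0,0],[129,0,0,0,0],[129,0,0,0,0]]}}

```text
time: 15.2
position: [496.1, 382.7, 2.7]
ee_rot: [0.093, 0.996, -0.0, 0.0]
wrist_force: [0.2, -1.4, 1.8]
gripper_width: 46.5
```

{"method": "carry_out", "body": {"increments": [[132,0,0,0,0],[132,0,0,-3,0],[132,0,0,-10,0],[132,0,0,-20,0],[132,0,0,-30,0]]}}

```text
time: 15.62
position: [495.8, 383.2, 33.4]
ee_rot: [0.092, 0.996, 0.0, -0.0]
wrist_force: [0.4, 1.2, -0.4]
gripper_width: 45.5
```

{"method": "carry_out", "body": {"increments": [[132,0,0,-15,0],[132,0,0,-35,0],[132,0,0,-60,0],[132,0,0,-75,0],[132,0,0,-80,0]]}}

```text
time: 16.03
position: [497.7, 384.5, 116.9]
ee_rot: [0.093, 0.996, 0.003, 0.003]
wrist_force: [0.8, -0.4, -1.5]
gripper_width: 44.9
```

```bash
python3 - <<'E'
from h import *
p=shot('wrist','w12.png');q=shot('side','s12.png')
go(497,383,112,79.3)
im=cv2.imread('pics/s12.png');cv2.imwrite('pics/c12s.png',cv2.resize(im[70:170,160:320],None,fx=5,fy=5,interpolation=cv2.INTER_CUBIC))
E
```

```text
pos [496.6 383.6 114.5] yaw_y 79.38 shift [-0.5 -0.5  2.5] turn 0.08 t 16.13 w 45.5 j [-0.72  0.69  0.05  1.62 -0.04  0.84  0.73] F [-0.4 -0.6 -1.6]
```

View pics/w12.png

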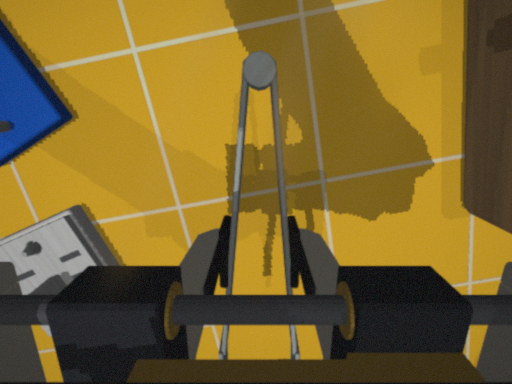

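View pics/c12s.png

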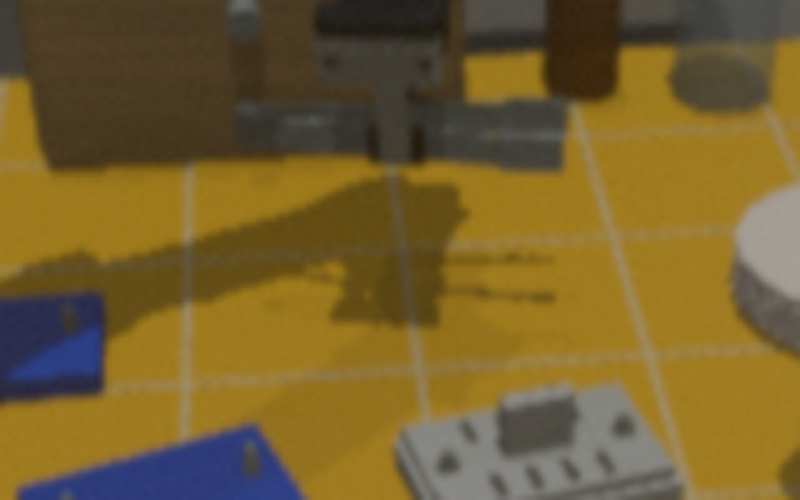

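{"method": "carry_out", "body": {"increments": [[132,-2,-20,0,0],[132,-6,-50,0,0],[132,-9,-80,0,0],[132,-13,-115,0,0],[132,-17,-150,0,0]]}}

```text
time: 16.55
position: [483.7, 231.0, 111.4]
ee_rot: [0.092, 0.996, -0.001, -0.001]
wrist_force: [0.8, 0.1, -1.7]
gripper_width: 45.2
```

{"method": "carry_out", "body": {"increments": [[132,-4,-35,0,0],[132,-8,-70,0,0],[132,-12,-105,0,0],[132,-16,-140,0,0],[132,-20,-175,0,0]]}}

```text
time: 16.97
position: [471.1, 55.1, 111.7]
ee_rot: [0.092, 0.996, -0.0, -0.001]
wrist_force: [0.5, -0.7, -1.2]
gripper_width: 45.3
```

{"method": "carry_out", "body": {"increments": [[132,-3,-30,0,0],[132,-6,-60,0,0],[132,-8,-80,0,0],[132,-10,-95,0,0],[132,-11,-99,0,0]]}}

```text
time: 17.38
position: [463.6, -46.0, 111.8]
ee_rot: [0.095, 0.995, -0.001, -0.001]
wrist_force: [-0.2, -0.9, -0.7]
gripper_width: 45.3
```

{"method": "carry_out", "body": {"increments": [[132,0,0,0,0],[132,0,0,0,0],[132,0,0,0,0],[132,0,0,0,0]]}}

```text
time: 17.72
position: [465.0, -40.9, 112.5]
ee_rot: [0.091, 0.996, 0.0, -0.0]
wrist_force: [-0.0, -0.2, -1.1]
gripper_width: 45.0
```

```bash
python3 - <<'E'
from h import *
import pickle
p=shot('wrist','w13.png');q=shot('side','s13.png');t=shot('top','t13.png')
pickle.dump((p,q,t),open('13.pkl','wb'))
go(466,-42.8,114,79.3)
im=cv2.imread('pics/s13.png');cv2.imwrite('pics/c13s.png',cv2.resize(im[150:270,180:330],None,fx=5,fy=5,interpolation=cv2.INTER_CUBIC))
im=cv2.imread('pics/t13.png');cv2.imwrite('pics/c13t.png',cv2.resize(im[140:260,200:340],None,fx=5,fy=5,interpolation=cv2.INTER_CUBIC))
print(ctrl.search_frame(q,'bun')[:1])
E
```

```text
pos [465.  -41.6 112.6] yaw_y 79.47 shift [-1.2 -1.  -1.4] turn 0.17 t 17.87 w 45.0 j [ 0.04  0.49  0.    2.06 -0.    0.59  1.43] F [ 0.5  0.3 -1.5]
[{'rect': [268.7, 205.9, 16.1, 18.7], 'confidence': 0.61}]
```

View pics/w13.png

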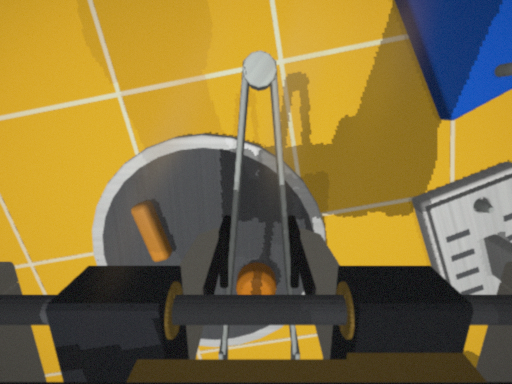

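View pics/c13s.png

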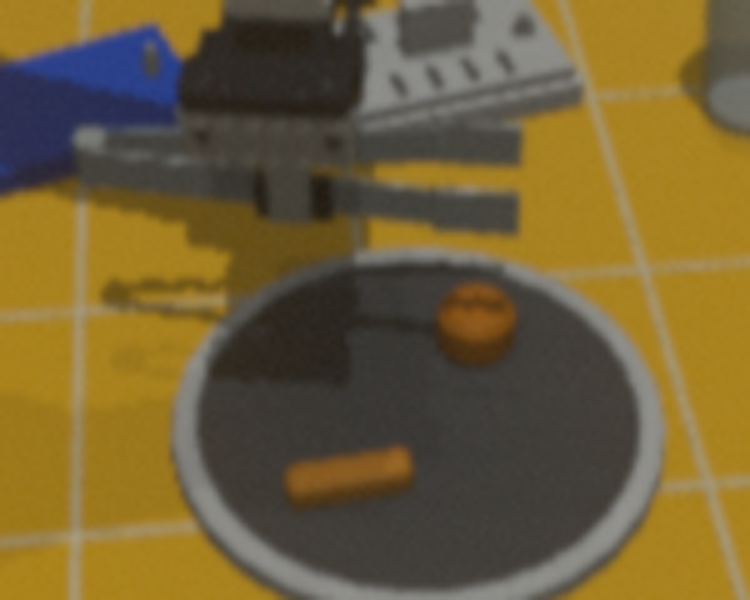

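View pics/c13t.png

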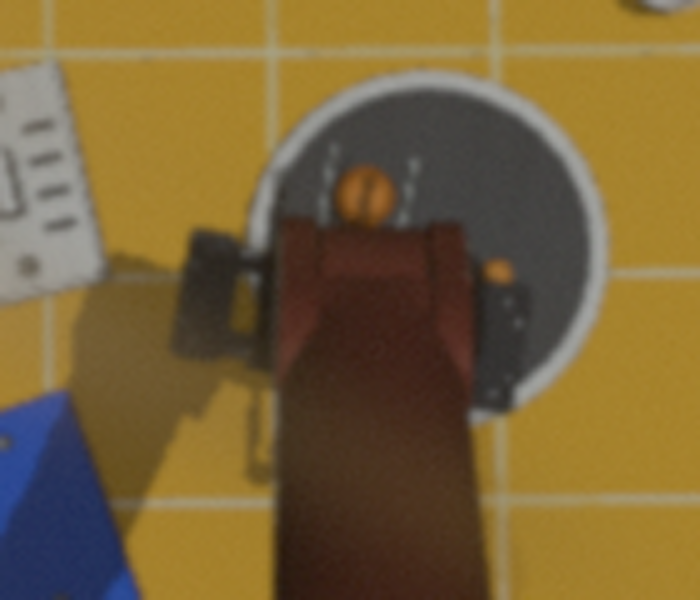

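```bash
python3 - <<'E'
from h import *
import pickle
w,q,t=pickle.load(open('13.pkl','rb'))
l=ray(t,266.6,169.2,136);r=ray(t,282.8,171.6,136);print('tips',l,r,(l+r)/2,np.linalg.norm(l-r))
l2=ray(t,200+322/5-.4,140+218/5-.4,136);r2=ray(t,200+405/5-.4,140+218/5-.4,136);print(l2,r2,(l2+r2)/2)
for z in(29,40):
  print('bun top',ray(t,272.7,178.6,z))
print('bun side', [ray(q,180+x/5-.4,150+y/5-.4,z) for x,y,z in((478,305,44),(478,358,14),(438,325,30),(517,325,30))])
print('tips side',[ray(q,180+x/5-.4,150+y/5-.4,z) for x,y,z in((519,193,136),(519,232,110),(521,128,136),(521,165,110))])
T=np.array([465,-41.6]);u=np.array([.983,-.183]);print('expected tip',T+106*u)
E
```

```text
tips [571.14586211 -37.13290443 136.        ] [563.57935466 -85.36014714 136.        ] [567.36260839 -61.24652579 136.        ] 48.81719957366997
[529.36811432 -28.98927548 136.        ] [528.97008924 -78.40413418 136.        ] [529.16910178 -53.69670483 136.        ]
bun top [552.21707765 -60.31728856  29.        ]
bun top [551.2583737  -59.77361422  40.        ]
bun side [array([551.12067348, -64.84384073,  44.        ]), array([550.99688739, -71.97222551,  14.        ]), array([531.79521151, -62.65288867,  30.        ]), array([570.80627265, -66.82018916,  30.        ])]
tips side [array([563.82252656, -87.86867333, 136.        ]), array([565.30669034, -85.683937  , 110.        ]), array([572.1045452 , -41.92789879, 136.        ]), array([573.82168684, -38.4099158 , 110.        ])]
expected tip [569.198 -60.998]
```

{"method": "carry_out", "body": {"increments": [[132,0,-1.5,10,0],[132,0,-1.5,25,0],[132,0,-1.5,40,0],[132,0,-1.5,50,0],[132,0,-1.5,54,0]]}}

```text
time: 18.33
position: [463.9, -43.8, 57.5]
ee_rot: [0.092, 0.996, -0.0, -0.001]
wrist_force: [-0.1, 0.3, -1.5]
gripper_width: 45.2
```

{"method": "carry_out", "body": {"increments": [[132,0,0,0,0],[132,0,0,0,0],[132,0,0,0,0]]}}

```text
time: 18.58
position: [465.3, -44.1, 59.2]
ee_rot: [0.093, 0.996, -0.0, 0.001]
wrist_force: [-0.2, -0.1, -1.0]
gripper_width: 45.1
```

```bash
python3 - <<'E'
from h import *
import pickle
t=shot('top','t14.png');q=shot('side','s14.png')
pickle.dump((q,t),open('14.pkl','wb'))
go(465,-43,21,79.3)
im=cv2.imread('pics/s14.png');a=cv2.resize(im[170:270,200:310],None,fx=4,fy=4,interpolation=cv2.INTER_CUBIC)
im=cv2.imread('pics/t14.png');b=cv2.resize(im[150:200,245:300],None,fx=7,fy=7,interpolation=cv2.INTER_CUBIC)
o=np.zeros((400,800,3),np.uint8);o[:400,:440]=a;o[:350,-360:]=b[:350,:360] if b.shape[1]>=360 else o[:350,-360:];
cv2.imwrite('pics/c14.png',o)
E
```

```text
pos [465.3 -44.1  59.3] yaw_y 79.37 shift [ 0.5  1.  38.3] turn 0.07 t 18.68 w 45.0 j [ 0.05  0.59  0.    2.11 -0.    0.45  1.43] F [-0.2 -0.8 -1.8]
```

View pics/c14.png

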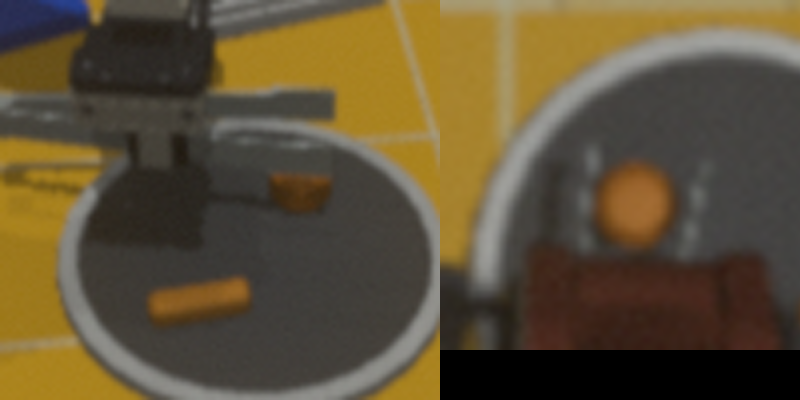

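{"method": "carry_out", "body": {"increments": [[132,0,0,9,0],[132,0,0,19,0],[132,0,0,29,0],[132,0,0,35,0],[132,0,0,37.5,0]]}}

```text
time: 19.1
position: [464.2, -44.0, 20.2]
ee_rot: [0.093, 0.996, -0.0, -0.001]
wrist_force: [-0.3, -1.0, -0.6]
gripper_width: 45.2
```

{"method": "carry_out", "body": {"increments": [[132,0,0,0,0],[132,0,0,0,0],[132,0,0,0,0]]}}

```text
time: 19.35
position: [465.0, -44.1, 21.5]
ee_rot: [0.093, 0.996, -0.0, 0.0]
wrist_force: [-0.3, 0.0, -0.9]
gripper_width: 45.0
```

```bash
python3 - <<'E'
from h import *
import pickle
t=shot('top','t15.png');q=shot('side','s15.png')
go(465,-43,21,79.3)
im=cv2.imread('pics/s15.png');a=cv2.resize(im[170:270,200:310],None,fx=4,fy=4,interpolation=cv2.INTER_CUBIC)
im=cv2.imread('pics/t15.png');b=cv2.resize(im[150:200,245:300],None,fx=7,fy=7,interpolation=cv2.INTER_CUBIC)
o=np.zeros((400,800,3),np.uint8);o[:400,:440]=a;o[:350,-360:]=b[:350,:360]
cv2.imwrite('pics/c15.png',o)
E
```

```text
pos [465.1 -44.1  21.6] yaw_y 79.37 shift [0.3 1.1 0.6] turn 0.07 t 19.45 w 45.4 j [ 0.05  0.66 -0.    2.13  0.    0.35  1.43] F [-0.4 -0.2 -2. ]
```

View pics/c15.png

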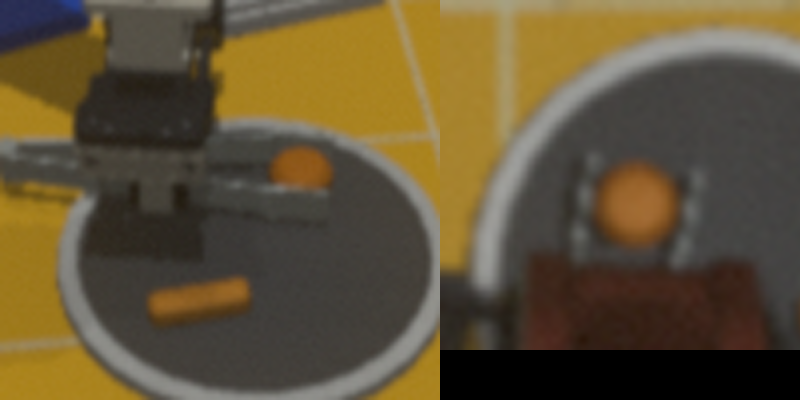

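{"method": "carry_out", "body": {"increments": [[145,0,0,0,0],[155,0,0,0,0],[165,0,0,0,0],[175,0,0,0,0],[185,0,0,0,0]], "force": 22}}

```text
time: 19.87
position: [465.0, -44.1, 21.3]
ee_rot: [0.093, 0.996, -0.0, 0.0]
wrist_force: [0.1, -0.1, 0.2]
gripper_width: 41.8
```

{"method": "carry_out", "body": {"increments": [[185,0,0,0,0],[185,0,0,0,0],[185,0,0,0,0],[185,0,0,0,0]]}}

```text
time: 20.2
position: [465.0, -44.1, 21.2]
ee_rot: [0.093, 0.996, -0.0, 0.0]
wrist_force: [0.4, -0.1, 1.5]
gripper_width: 41.5
```

{"method": "carry_out", "body": {"increments": [[185,0,0,0,0],[185,0,0,0,0],[185,0,0,0,0]]}}

```text
time: 20.45
position: [465.0, -44.1, 21.2]
ee_rot: [0.093, 0.996, -0.0, 0.0]
wrist_force: [-0.2, -0.7, 1.1]
gripper_width: 41.8
```

```bash
python3 - <<'E'
from h import *
t=shot('top','t16.png');q=shot('side','s16.png');w=shot('wrist','w16.png')
go(465,-43,21,79.3)
im=cv2.imread('pics/s16.png');a=cv2.resize(im[170:270,200:310],None,fx=4,fy=4,interpolation=cv2.INTER_CUBIC)
im=cv2.imread('pics/t16.png');b=cv2.resize(im[150:200,245:300],None,fx=7,fy=7,interpolation=cv2.INTER_CUBIC)
o=np.zeros((400,800,3),np.uint8);o[:400,:440]=a;o[:350,-360:]=b[:350,:360]
cv2.imwrite('pics/c16.png',o)
E
```

```text
pos [464.9 -44.1  21.2] yaw_y 79.37 shift [0.1 1.1 0.2] turn 0.07 t 20.6 w 41.5 j [ 0.05  0.66 -0.    2.13  0.    0.35  1.43] F [ 0.4 -0.2  1.5]
```

View pics/c16.png

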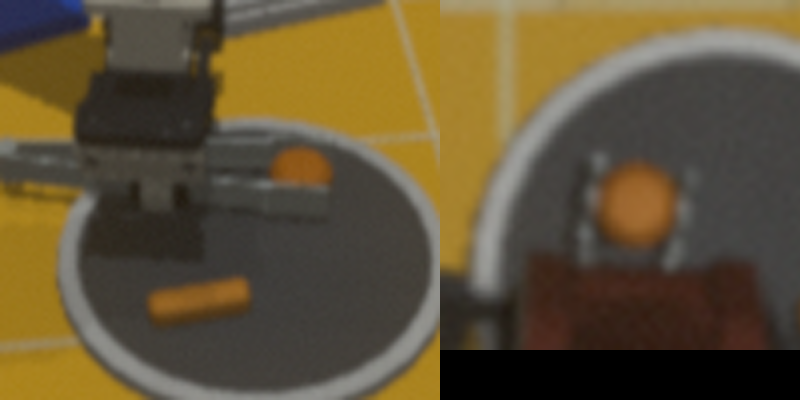

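View pics/w16.png

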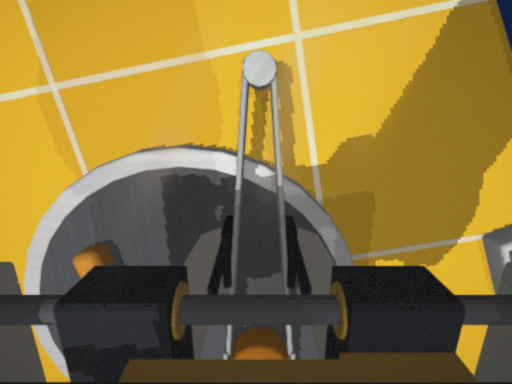

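{"method": "carry_out", "body": {"increments": [[200,0,0,0,0],[200,0,0,0,0],[200,0,0,0,0],[200,0,0,0,0]], "force": 32}}

```text
time: 20.93
position: [464.9, -44.1, 21.2]
ee_rot: [0.093, 0.996, -0.0, 0.0]
wrist_force: [-0.1, -0.1, 0.2]
gripper_width: 41.3
```

```bash
python3 - <<'E'
from h import *
w=ctrl.read_camera('wrist');im=cv2.cvtColor(w['img'],cv2.COLOR_RGB2BGR);cv2.imwrite('pics/w17.png',im)
cv2.imwrite('pics/c17.png',cv2.resize(im[200:384,190:330],None,fx=4,fy=3.2,interpolation=cv2.INTER_CUBIC))
q=shot('side','s17.png');im=cv2.imread('pics/s17.png');cv2.imwrite('pics/c17s.png',cv2.resize(im[190:240,215:295],None,fx=9,fy=9,interpolation=cv2.INTER_CUBIC))
import pickle;pickle.dump((w,q),open('17.pkl','wb'))
E
```

```text
(no output)
```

View pics/c17.png

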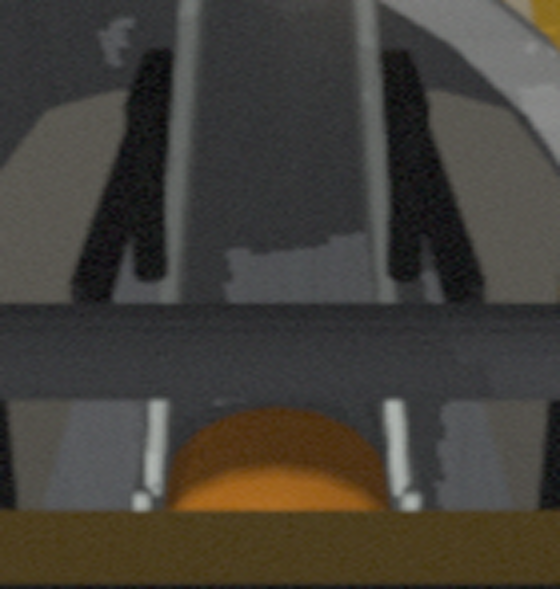

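View pics/c17s.png

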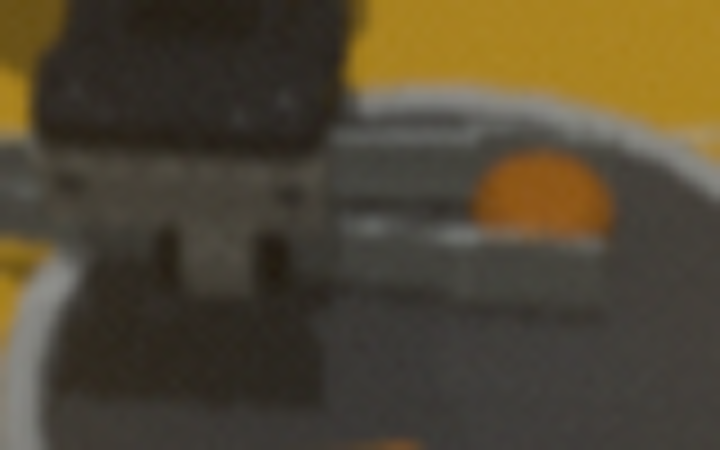

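```bash
python3 - <<'E'
from h import *
import pickle
w,q=pickle.load(open('17.pkl','rb'))
for z in(40,44.5,48):
    a=ray(w,190+166/4,200+440/3.2,z);b=ray(w,190+386/4,200+440/3.2,z);print(z,np.linalg.norm(a-b),(a+b)/2)
    a=ray(w,190+168/4,200+200/3.2,z);b=ray(w,190+386/4,200+200/3.2,z);print('arm outside at pads',np.linalg.norm(a-b),(a+b)/2)
    a=ray(w,190+133/4,200+200/3.2,z);b=ray(w,190+420/4,200+200/3.2,z);print('pads outside',np.linalg.norm(a-b),(a+b)/2)
    a=ray(w,190+170/4,200+480/3.2,z);b=ray(w,190+388/4,200+480/3.2,z);print('bun edge',np.linalg.norm(a-b),(a+b)/2)
q_=q
for x,y,z in((600,240,44.5),(600,312,18.5),(600,240,40)):
    print(ray(q,215+x/9-.4,190+y/9-.4,z))
s=ctrl.read_state();print(s['gripper_width'],s['wrist_force'],s['wrist_torque'])
E
```

```text
40 34.515918003561005 [521.5695601  -53.91087798  40.        ]
arm outside at pads 31.279707346422153 [469.52673452 -43.99470146  40.        ]
pads outside 41.18012344923983 [469.51368933 -44.06394789  40.        ]
bun edge 34.74338972777467 [531.29742196 -55.25069652  40.        ]
44.5 33.45779097683824 [517.40724813 -53.13456973  44.5       ]
arm outside at pads 30.320790254087743 [466.95985803 -43.52238554  44.5       ]
pads outside 39.91769718026661 [466.94721276 -43.58950914  44.5       ]
bun edge 33.67828928144936 [526.83689067 -54.43331452  44.5       ]
48 32.63480328938719 [514.16989437 -52.53077442  48.        ]
arm outside at pads 29.57496584893875 [464.96339854 -43.15502871  48.        ]
pads outside 38.935810082176346 [464.95106431 -43.22050122  48.        ]
bun edge 32.84987782319635 [523.36758855 -53.79757297  48.        ]
[562.85407899 -86.27592246  44.5       ]
[563.59783668 -88.19913442  18.5       ]
[563.71722816 -81.87976722  40.        ]
41.60608915540072 [ 0.1909568  -0.58002616  0.70513205] [ 0.03594658 -0.31054236 -0.03429658]
```

{"method": "carry_out", "body": {"increments": [[200,0,0,-2,0],[200,0,0,-5,0],[200,0,0,-9,0],[200,0,0,-13,0],[200,0,0,-15,0]]}}

```text
time: 21.45
position: [464.6, -44.1, 36.7]
ee_rot: [0.093, 0.996, -0.0, -0.0]
wrist_force: [0.8, -0.0, -2.3]
gripper_width: 41.7
```

{"method": "carry_out", "body": {"increments": [[200,0,0,0,0],[200,0,0,0,0]]}}

```text
time: 21.62
position: [464.7, -44.1, 36.4]
ee_rot: [0.093, 0.996, -0.0, 0.0]
wrist_force: [-0.0, -0.3, -2.1]
gripper_width: 41.2
```

```bash
python3 - <<'E'
from h import *
q=shot('side','s18.png');im=cv2.imread('pics/s18.png');cv2.imwrite('pics/c18s.png',cv2.resize(im[180:250,210:300],None,fx=8,fy=8,interpolation=cv2.INTER_CUBIC))
go(465,-44,36,79.3)
E
```

```text
pos [464.6 -44.1  36.2] yaw_y 79.37 shift [-0.4  0.2  0.2] turn 0.07 t 21.67 w 41.3 j [0.05 0.63 0.   2.12 0.   0.39 1.43] F [-0.7  0.1 -2.1]
```

View pics/c18s.png

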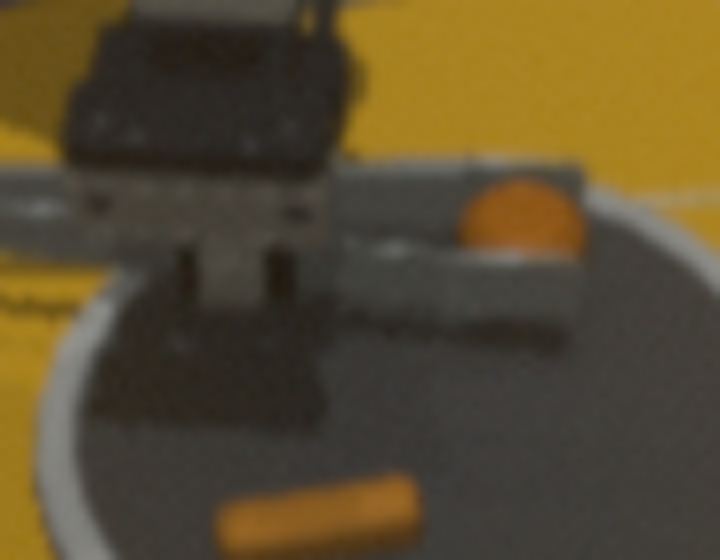

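{"method": "carry_out", "body": {"increments": [[200,0,0,-8,0],[200,0,0,-20,0],[200,0,0,-35,0],[200,0,0,-48,0],[200,0,0,-55,0]]}}

```text
time: 22.08
position: [465.3, -44.1, 92.8]
ee_rot: [0.093, 0.996, 0.0, 0.001]
wrist_force: [0.0, 0.6, -0.6]
gripper_width: 41.5
```

{"method": "carry_out", "body": {"increments": [[200,2,10,-10,0],[200,4,30,-25,0],[200,8,55,-40,0],[200,12,80,-49,0],[200,16,105,-49,0]]}}

```text
time: 22.5
position: [469.4, 63.2, 142.1]
ee_rot: [0.093, 0.996, 0.0, 0.002]
wrist_force: [1.2, 0.1, -2.0]
gripper_width: 41.9
```

{"method": "carry_out", "body": {"increments": [[200,4,25,0,0],[200,7,50,0,0],[200,11,75,0,0],[200,14,100,0,0],[200,16,115,0,0]]}}

```text
time: 22.92
position: [473.2, 181.6, 140.2]
ee_rot: [0.091, 0.996, 0.001, -0.0]
wrist_force: [0.4, -0.0, -1.2]
gripper_width: 41.4
```

{"method": "carry_out", "body": {"increments": [[200,0.4,5,0,0],[200,0.8,9,0,0],[200,0.8,10,0,0],[200,0.8,10,0,0],[200,0.8,10,0,0]]}}

```text
time: 23.33
position: [474.9, 186.4, 140.1]
ee_rot: [0.094, 0.996, -0.001, -0.0]
wrist_force: [0.0, -1.3, -1.8]
gripper_width: 41.5
```

```bash
python3 - <<'E'
from h import *
import pickle
q=shot('side','s19.png');t=shot('top','t19.png');pickle.dump((q,t),open('19.pkl','wb'))
im=cv2.imread('pics/s19.png');a=cv2.resize(im[90:200,190:290],None,fx=4,fy=4,interpolation=cv2.INTER_CUBIC)
im=cv2.imread('pics/t19.png');b=cv2.resize(im[130:240,160:250],None,fx=4,fy=4,interpolation=cv2.INTER_CUBIC)
cv2.imwrite('pics/c19.png',cv2.hconcat([a,b]))
go(474.7,188,140,79.3)
E
```

```text
pos [475.  186.7 140.2] yaw_y 79.25 shift [0.5 1.3 0.2] turn -0.05 t 23.43 w 41.1 j [-0.43  0.5   0.02  1.92 -0.01  0.72  0.98] F [ 1.5  0.1 -3. ]
```

View pics/c19.png

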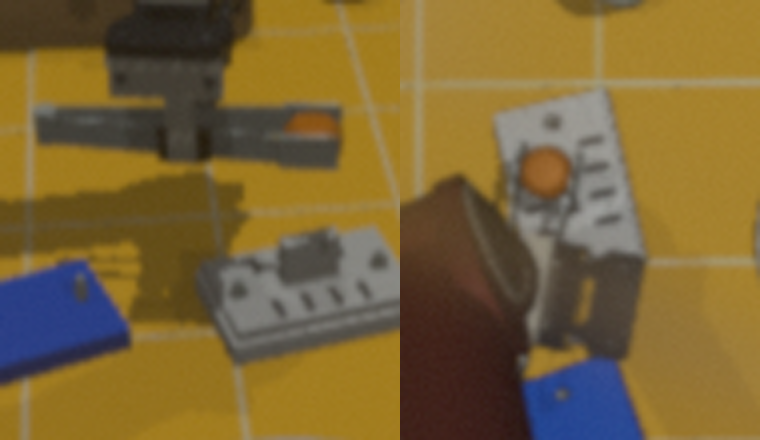

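```bash
python3 - <<'E'
from h import *
import pickle
q,t=pickle.load(open('19.pkl','rb'))
print(ray(t,195.9,172.1,150),ray(t,195.9,172.1,160))
print('side tip, hi/lo',proj(q,[475+106*.983,186.7-106*.184,163.5]),proj(q,[475+106*.983,186.7-20-106*.184,137.5]),proj(q,[560.5,171,163]))
# plate handle top in top cam now vs placed
print(ctrl.search_frame(q,'bun')[:1] if 0 else '')
E
```

```text
[562.65321487 171.35834971 150.        ] [561.59126982 169.80457159 160.        ]
side tip, hi/lo [274.61920968 118.77525794] [275.38021023 130.88680014] [267.60968779 118.60439278]
```

{"method": "carry_out", "body": {"increments": [[200,0.5,1.3,0,0],[200,0.5,1.3,0,0],[200,0.5,1.3,0,0],[200,0.5,1.3,0,0],[200,0.5,1.3,0,0]]}}

```text
time: 23.85
position: [474.6, 189.4, 140.1]
ee_rot: [0.093, 0.996, -0.0, -0.0]
wrist_force: [0.2, 0.9, -1.1]
gripper_width: 41.4
```

{"method": "carry_out", "body": {"increments": [[200,0,0,0,0],[200,0,0,0,0],[200,0,0,0,0],[200,0,0,0,0],[200,0,0,0,0]]}}

```text
time: 24.27
position: [474.6, 189.4, 140.1]
ee_rot: [0.093, 0.996, -0.0, -0.0]
wrist_force: [-0.4, 0.5, -1.9]
gripper_width: 41.4
```

{"method": "carry_out", "body": {"increments": [[200,0,0,0,0],[200,0,0,0,0],[200,0,0,0,0],[200,0,0,0,0],[200,0,0,0,0]]}}

```text
time: 24.68
position: [474.6, 189.4, 140.2]
ee_rot: [0.093, 0.996, -0.0, -0.0]
wrist_force: [-0.6, -0.4, -1.2]
gripper_width: 41.5
```

```bash
python3 - <<'E'
from h import *
import pickle
w=shot('wrist','w20.png');q=shot('side','s20.png');t=shot('top','t20.png');pickle.dump((w,q,t),open('20.pkl','wb'))
im=cv2.imread('pics/s20.png');a=cv2.resize(im[90:200,190:290],None,fx=4,fy=4,interpolation=cv2.INTER_CUBIC)
im=cv2.imread('pics/t20.png');b=cv2.resize(im[130:240,160:250],None,fx=4,fy=4,interpolation=cv2.INTER_CUBIC)
cv2.imwrite('pics/c20.png',cv2.hconcat([a,b]))
go(474.7,188,140,79.3)
E
```

```text
pos [474.6 189.4 140.1] yaw_y 79.37 shift [-0.3 -1.4  0.1] turn 0.07 t 24.83 w 41.0 j [-0.44  0.5   0.02  1.92 -0.01  0.72  0.98] F [ 0.3 -0.3 -1.7]
```

View pics/c20.png

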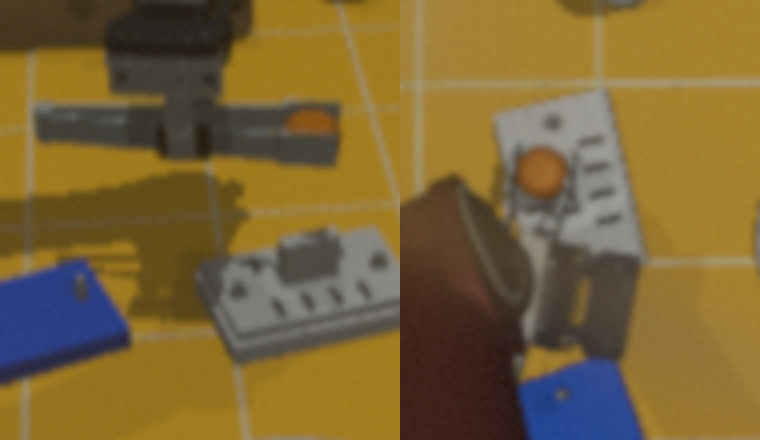

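View pics/w20.png

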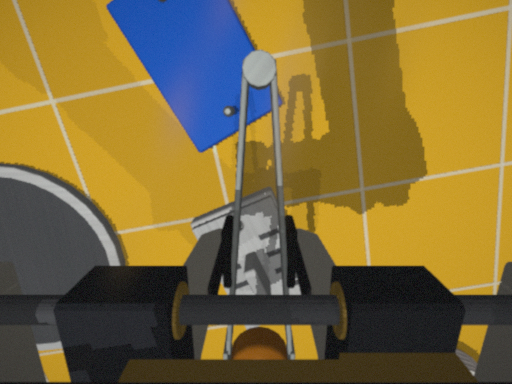

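View pics/t20.png

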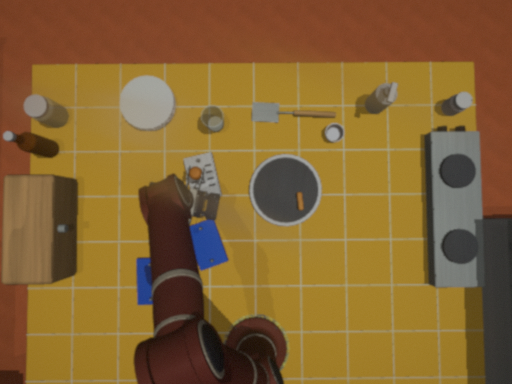

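```bash
python3 - <<'E'
from h import *
a=cv2.imread('pics/w11.png');b=cv2.imread('pics/w13.png');c=cv2.imread('pics/w20.png')
o=[cv2.resize(i[325:362,195:325],None,fx=6,fy=5,interpolation=cv2.INTER_CUBIC) for i in(a,b,c)]
cv2.imwrite('pics/c21.png',cv2.vconcat(o))
o=[cv2.resize(i[100:210,225:295],None,fx=3.6,fy=5,interpolation=cv2.INTER_CUBIC) for i in(a,b,c)]
cv2.imwrite('pics/c22.png',cv2.hconcat(o))
E
```

```text
(no output)
```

View pics/c21.png

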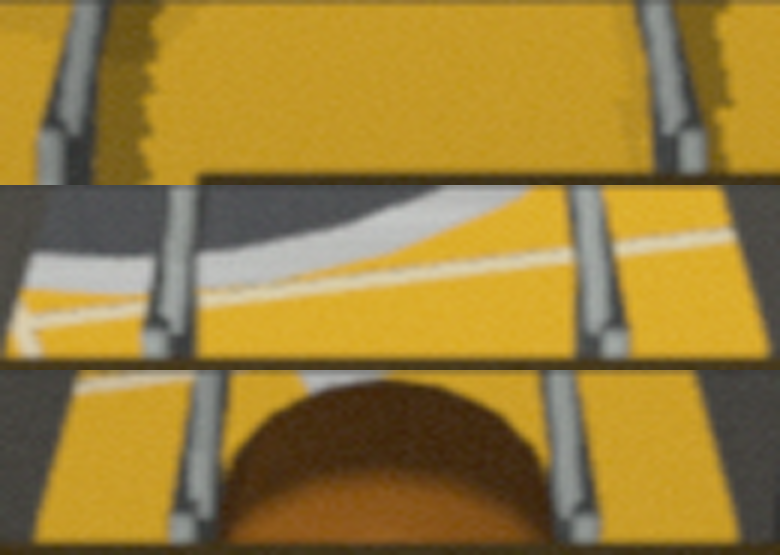

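View pics/c22.png

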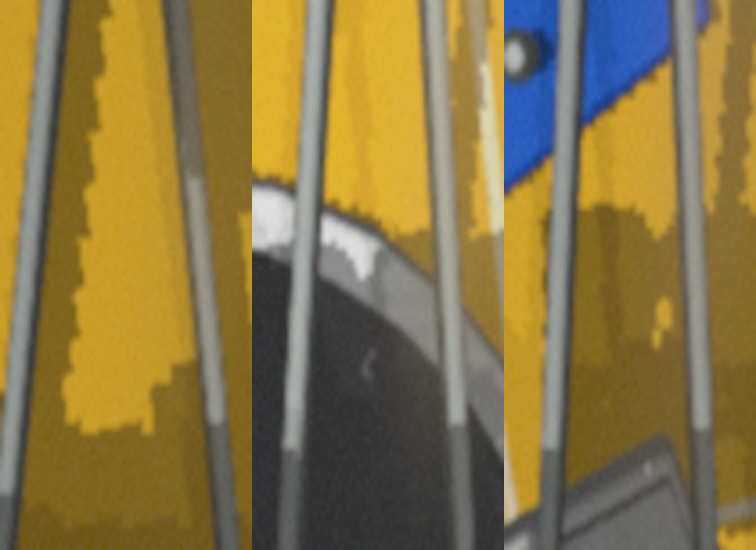

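```bash
python3 -c "
from bench import ctrl
s=ctrl.read_state();print(s['time'],s['position'],s['gripper_width']);print(ctrl.sign_off())"
```

```text
24.8333 [474.63765478 189.43124731 140.14977694] 41.03195915663062
the job is handed in; nothing more can be done
None
```

I put the draining plate on the white stand and let go of it. Then I picked the bun up with the tongs and handed in at 24.8 s, holding it over the plate. The sign-off gives no verdict.

**What the last checks showed**
- **Plate:** it sits over both pins with no visible tilt. Side and wrist pictures taken after I let go show it flush.
- **Bun position:** it is about 5 mm from the plate's middle seen from above. Its underside is about 65 mm above the handle's top, going by the tool height.
- **Stillness:** the arm's pose stayed the same over the last ten rows (about 0.8 s).
- **Everything else:** the stick, tumbler, ramekin and spatula look unmoved in the last top view.

**One disagreement:** with the bun gripped, the gripper reads 41.4 mm across the tongs' pads. The description says 36 mm, and 41.4 mm would mean an arm angle of only about 0.095 rad. In the wrist picture the jaws touch the bun on both sides, and their spacing gives about 0.15 rad. The bun also rose with the tongs, so I trusted the picture.

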